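# Clamp an angle bracket evenly and centre-punch it

### The arm

A 6-joint arm with a two-finger parallel gripper is mounted at the origin on a cart in front of the work surface, level with it; the furniture and walls round the work are solid. World frame = base frame: x ahead of the robot, y to its left, z up, the work surface at z = 0. Lengths are in m, angles in rad, forces in N, time in s.
With the tool pointing down it reaches from about 0.25 to 0.725 m from the base axis. Payload 4 kg.
Tool frame: the origin (TCP) lies between the finger pads; the fingertips stand ahead of it and the grasp point (between the pads) lies 11 mm behind it (bot.tips_ahead is the z of the fingertips in the tool frame, in m); z points along the fingers, y is the direction in which the jaws open and shut (so a half turn about z gives the same grasp; the last joint's range is limited). The gripper opens to 85 mm and grips with 20 to 120 N. Pads are 22 mm wide; open, the fingers measure 114 mm over their backs; the gripper's body (76 mm by 85 mm) begins 54 mm behind the grasp point. The pads swing forward as they close: fully open they stand 13 mm farther back than shut.
Start: joints at [1.212, 0.241, 0.005, 1.335, 0, 1.571], TCP at [0.176, 0.468, 0.239] pointing down, gripper open.
Joint ranges: [-2.72, 2.72], [-1.05, 1.87], [-1.09, 1.28], [-1.99, 2.15], [-1.42, 1.44], [-3.14, 3.14]. Speed limits (rad/s): [2.79, 2.79, 3.14, 3.14, 3.14, 3.14].

### API

Orientations are given as a rotation vector (axis times angle).
In Python, from plant import bot, imaging gives the robot as it stands.
- The arm moves only by the tool apply_moves, never from a script. Its argument "steps" is text: rows parted by semicolons, each of 7 numbers parted by spaces: the turn, a rotation vector about the tool's x, y, z in degrees, then the shift along the tool's x, y, z in mm, then the closure, from 0 (fully open) to 1 (shut). In form: wx wy wz tx ty tz fingers; .... A call has 1 to 5 rows; each row shifts and turns the pose as measured when the row begins, along the tool's axes as they then stand; what a row does not reach is not made up. A row lasts 1/10 s, in which the tool goes at most 50 mm and 8.59 degrees, less where a joint would pass 70% of its speed; a pose out of reach is approached as far as the arm can. A call with a gripper value outside its range is refused whole. The fingers move at their own pace and stop on an object; "newtons" is the grip in N (left out, the last holds). Time passes only in rows, so rows that do not move let the fingers close. It gives the time, the measured TCP pose, the force and the opening at its end, in the units of the state.
- bot.state(): the state, without advancing time (a new reading comes with each control period).
- imaging.snapshot(name): name is "side" or "top" or "wrist"; returns a dict with "frame" (480x640x3 uint8, red, green, blue), "K" (3x3 intrinsics, pixels), "R" (3x3) and "t" (3): a world point X has camera coordinates R X + t; the wrist camera has in their place "tool_from_camera" (4x4, takes a point from camera to tool coordinates, whose origin is the TCP and whose axes are the flange's). Camera axes: x right, y down, z forward; pixel columns grow to the right and rows downward; lengths in m; the calibration is good to about 2 mm. A picture is of the moment at which its call begins: read the wrist's pose just before it. There is no depth.
- bot.hand_in(): hands the job in, once; it reports no verdict.
The state is a dict: "clock": time; "q": joint angles; "joint_velocities": joint speeds; "effort": joint torques, N m; "position": TCP position; "ee_rot": TCP orientation; "wrist_force": force on the tool from outside, world axes, zero at the start; "ft_torque": the same for the moment, N m; "width": opening from 0.0 (shut) to 1.0 (fully open).
Only numpy, scipy, OpenCV 4.12 (cv2) and the standard library are available. Lean on these libraries where they do the work, as an engineer would, in place of code of your own. Each camera call takes 0.05 s, during which the arm holds its last target.

### The job

Push the angle bracket that sticks out of the front of the clamping fixture fully home against its stops, then tighten the four clamping levers (clockwise) in crisscross order in two passes, so that the plate comes down evenly: first all of them about half-way, then all of them fully to their stops, in each pass one lever, the one diagonally opposite, then the other two. When all are tight, press the spring punch in the middle of the plate straight down until it snaps, let it come up again, and leave the pin gauge and the other things lying around undisturbed.

Things in the scene. Friction and masses are not known exactly. Their poses are not given: they have to be found in the camera images.
- fixture: bolted-down fixture: grey base 130x124x14 mm under a floating aluminium plate 104x104x10 mm (top at 34 mm with levers loose, 30 mm tight). Origin: under the plate's middle, at worktop height; x to the fixture's rear, y left, z up. The punch stands on the z axis. The bracket slides along +x between 3.5 mm high rails under the plate, up to two stop dowels
- bracket: loose steel angle bracket, about 130 g, in the fixture: flat leg 84x44x4 mm on the base, upright leg 44 wide, 27 high, 4 thick at its front. Origin: bottom of the upright leg's outer face, mid-width; x along the flat leg to the rear. Starts 15 to 27 mm out; fully home its origin is at x = -58 mm in the fixture's frame. Slides at under 2 N; 5 N against the stops is plenty
- bracket_face (a point): middle of the outer (front) face of that bracket's upright leg, 28 mm above the worktop: push here towards the fixture's +x. Two finished brackets of the same form lie at the left on the bench and are not part of the job
- punch_top (a point): centre of the flat top (12 mm across, on a 19 mm head) of the spring-loaded centre punch that stands upright in the guide bush in the middle of the clamp plate; about 104 mm above the worktop, 100 mm once the plate is down. Nothing is grasped: it is pressed straight down
- punch (a joint): travel of the punch body, 0 = up, in m; it bottoms at 0.010. Its push-back grows from 5 N to about 13 N near 3 mm of travel, then its hidden spring lets go (snap) and the force falls off to about 5 N at the bottom; it comes up again by itself when let go. It has snapped when it is past 0.009
- lever_1 (a joint): front left black clamping lever, on a stud at x, y = -42, +42 mm in the fixture's frame, diagonally opposite lever_3. Angle in rad, grows clockwise from above: 0 = loose, arm along the fixture's -x; 0.785 = half-way, arm straight out along the plate's diagonal; 1.571 = tight at its stop, arm along +y. Starts at 0 to 0.2, stays where left; about 4 N at the arm turns it
- lever_1_arm (a point): point in the middle of that lever's round arm (10 mm thick), 36 mm out from the stud's axis, about 53 mm above the worktop when loose and 49 mm when tight; the arm ends in a 14 mm ball 44 mm out. Push the side of the arm or ball here with a fingertip; from 20 mm below this point upwards all is free beside it
- lever_2 (a joint): front right black clamping lever, on a stud at x, y = -42, -42 mm in the fixture's frame, diagonally opposite lever_4. Angle in rad, grows clockwise from above: 0 = loose, arm along the fixture's -y; 0.785 = half-way, arm straight out along the plate's diagonal; 1.571 = tight at its stop, arm along -x. Starts at 0 to 0.2, stays where left; about 4 N at the arm turns it
- lever_2_arm (a point): point in the middle of that lever's round arm (10 mm thick), 36 mm out from the stud's axis, about 53 mm above the worktop when loose and 49 mm when tight; the arm ends in a 14 mm ball 44 mm out. Push the side of the arm or ball here with a fingertip; from 20 mm below this point upwards all is free beside it
- lever_3 (a joint): rear right black clamping lever, on a stud at x, y = +42, -42 mm in the fixture's frame, diagonally opposite lever_1. Angle in rad, grows clockwise from above: 0 = loose, arm along the fixture's +x; 0.785 = half-way, arm straight out along the plate's diagonal; 1.571 = tight at its stop, arm along -y. Starts at 0 to 0.2, stays where left; about 4 N at the arm turns it
- lever_3_arm (a point): point in the middle of that lever's round arm (10 mm thick), 36 mm out from the stud's axis, about 53 mm above the worktop when loose and 49 mm when tight; the arm ends in a 14 mm ball 44 mm out. Push the side of the arm or ball here with a fingertip; from 20 mm below this point upwards all is free beside it
- lever_4 (a joint): rear left black clamping lever, on a stud at x, y = +42, +42 mm in the fixture's frame, diagonally opposite lever_2. Angle in rad, grows clockwise from above: 0 = loose, arm along the fixture's +y; 0.785 = half-way, arm straight out along the plate's diagonal; 1.571 = tight at its stop, arm along +x. Starts at 0 to 0.2, stays where left; about 4 N at the arm turns it
- lever_4_arm (a point): point in the middle of that lever's round arm (10 mm thick), 36 mm out from the stud's axis, about 53 mm above the worktop when loose and 49 mm when tight; the arm ends in a 14 mm ball 44 mm out. Push the side of the arm or ball here with a fingertip; from 20 mm below this point upwards all is free beside it
- pin_gauge: grey pin gauge, a stepped rod 78 mm long and 13 mm thick, lying in front and to the left of the fixture: a bystander, origin at its underside; leave it where it is
Not all that is in view belongs to the job. Leave any blue or purple look-alike of the bracket alone.

How it is judged:
By the outcome, as a careful person would: the job done as asked, in the order asked, and still so for the second after the job is handed in, with the robot touching nothing.
It also fails if it takes over 72 s, if anything falls off the work surface, if the arm or the gripper's body presses on something with over 40 N, if the wrist force passes 120 N, or if a joint passes its speed limit or range.

## Working session

There is one attempt and no reset: what is moved stays moved. The work goes in short steps, Python scripts to look and compute and a tool call to move; the robot and the scene stay as the last step left them, time stands still between calls to the robot, and variables do not carry over. Pictures are saved under pics/ and viewed, and the job is handed in when it is done.

Besides the shell and the picture viewer there is one more tool, called by a JSON object that holds its "fn" and its "kwargs", one argument or row to a line. apply_moves: Moves the arm, as the interface text tells. Its arguments: {"type":"object","properties":{"steps":{"type":"string"},"newtons":{"type":"number"}},"required":["steps"]}

```bash
ls; mkdir -p pics
cat > h.py <<'E'
import numpy as np, cv2
from plant import bot, imaging
def snap(n,f):
    s=imaging.snapshot(n); cv2.imwrite('pics/'+f,cv2.cvtColor(s['frame'],cv2.COLOR_RGB2BGR)); return s
def st():
    s=bot.state(); print({k:np.round(s[k],4).tolist() for k in ('clock','q','position','ee_rot','wrist_force','width')}); return s
E
python3 - <<'E'
from h import *
import pickle
st(); print(bot.tips_ahead)
d={n:snap(n,n+'0.png') for n in ('side','top','wrist')}
pickle.dump(d,open('s0.pkl','wb'))
for n in d: print(n,{k:np.round(v,4).tolist() for k,v in d[n].items() if k!='frame'})
E
```

```text
pics
{'clock': 0.0, 'q': [1.212, 0.2415, 0.0037, 1.3352, -0.0, 1.5708], 'position': [0.1754, 0.4676, 0.2384], 'ee_rot': [-0.5605, -3.0908, 0.0033], 'wrist_force': [0.2667, 0.2383, -0.1004], 'width': 0.9948}
0.008
side {'K': [[602.7035, 0.0, 316.4196], [0.0, 602.7035, 244.7108], [0.0, 0.0, 1.0]], 'R': [[-0.8546, -0.5193, 0.0016], [-0.2368, 0.3869, -0.8912], [0.4622, -0.762, -0.4536]], 't': [0.6352, 0.065, 1.0522]}
top {'K': [[462.919, 0.0, 320.2144], [0.0, 462.919, 242.409], [0.0, 0.0, 1.0]], 'R': [[0.0182, -0.9998, 0.0129], [-0.9981, -0.0189, -0.0593], [0.0596, -0.0118, -0.9982]], 't': [0.3764, 0.5139, 0.9284]}
wrist {'K': [[410.5207, 0.0, 318.2713], [0.0, 410.5207, 237.0709], [0.0, 0.0, 1.0]], 'tool_from_camera': [[0.0007, -0.9538, -0.3006, 0.0771], [1.0, 0.0006, 0.0002, 0.0007], [-0.0, -0.3006, 0.9538, -0.1356], [0.0, 0.0, 0.0, 1.0]]}
```

View pics/top0.png

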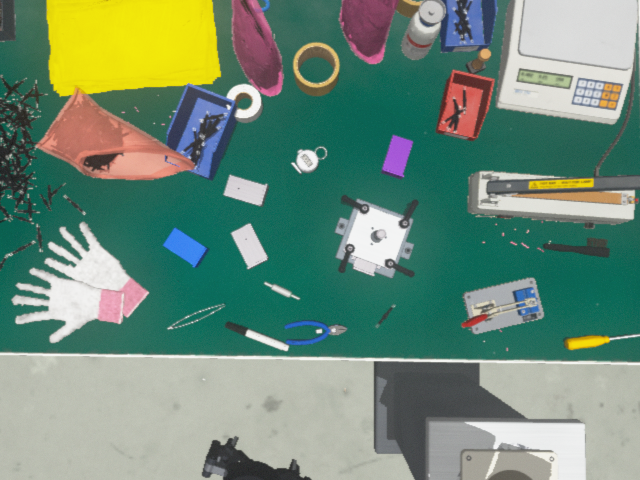

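View pics/side0.png

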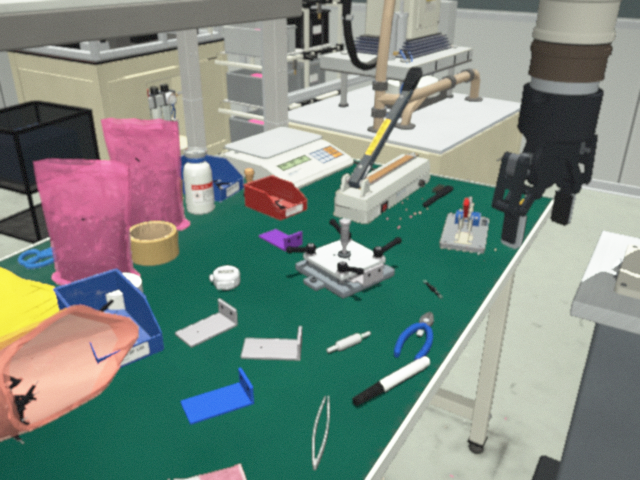

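View pics/wrist0.png

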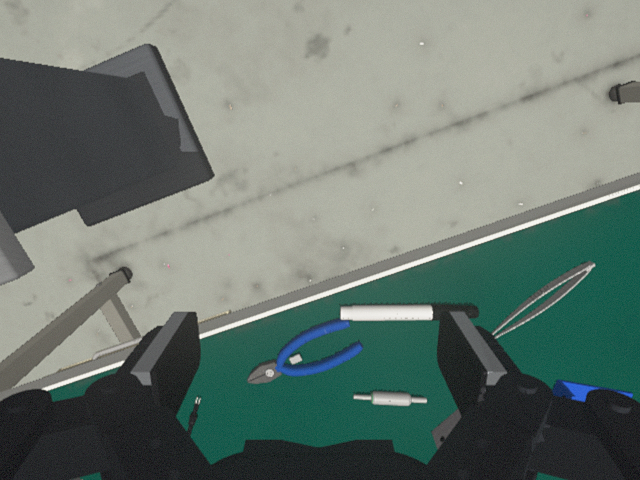

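Run:
```python
import pickle,cv2,numpy as np
d=pickle.load(open('s0.pkl','rb'))
a=d['top']['frame'][180:290,320:430,::-1]; b=d['side']['frame'][210:300,280:410,::-1]
a=cv2.resize(a,(550,550),interpolation=cv2.INTER_CUBIC);b=cv2.resize(b,(780,540),interpolation=cv2.INTER_CUBIC)
cv2.imwrite('pics/ct.png',a);cv2.imwrite('pics/cs.png',b)
```

```text
(no output)
```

View pics/ct.png

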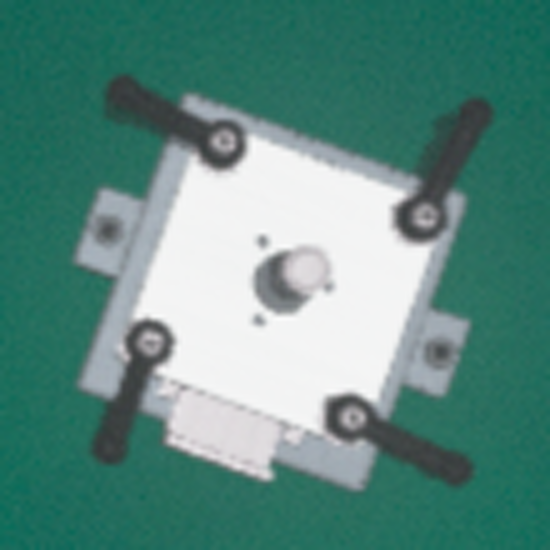

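View pics/cs.png

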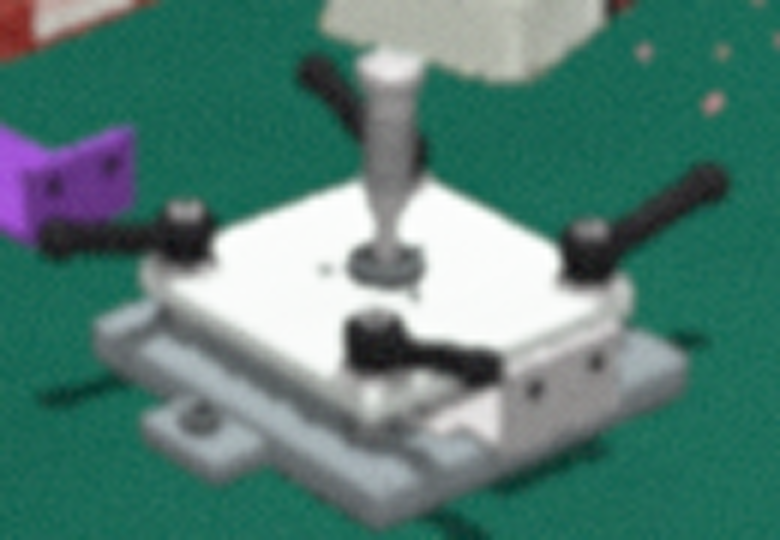

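```bash
cat >> h.py <<'E'
def ray(s,uv):
    d=np.linalg.inv(s['K'])@np.array([uv[0],uv[1],1.]); R=s['R'];return -R.T@s['t'], R.T@d
def plane(s,uv,z):
    c,d=ray(s,uv); return c+d*(z-c[2])/d[2]
def tri(s1,p1,s2,p2):
    A=[];b=[]
    for s,p in((s1,p1),(s2,p2)):
        c,d=ray(s,p); d=d/np.linalg.norm(d); P=np.eye(3)-np.outer(d,d); A.append(P);b.append(P@c)
    return np.linalg.lstsq(np.vstack(A),np.hstack(b),rcond=None)[0]
E
python3 - <<'E'
import pickle
from h import *
d=pickle.load(open('s0.pkl','rb'));T=d['top'];S=d['side']
t=lambda x,y:(320+(x-2)/5,180+(y-2)/5)
s=lambda x,y:(280+(x-2.5)/6,210+(y-2.5)/6)
P={'punch':(t(306,268),s(390,62)),'s4RL':(t(223,141),s(184,210)),'s3':(t(425,215),None),'s1':(t(150,342),s(378,322)),'s2':(t(351,417),s(590,232))}
for k,(a,b) in P.items():
    if b: print(k,'tri',tri(T,a,S,b).round(4))
    for z in (.06,.104): print(k,z,plane(T,a,z).round(4))
c={k:plane(T,P[k][0],.062) for k in P if k!='punch'}
m=sum(c.values())/4; print('mid',m)
for a,b in(('s1','s4RL'),('s2','s3'),('s2','s1'),('s3','s4RL')):
    v=c[b]-c[a]; print(a,b,np.linalg.norm(v),np.degrees(np.arctan2(v[1],v[0])))
E
```

```text
punch tri [0.5202 0.2752 0.102 ]
punch 0.06 [0.5241 0.2694 0.06  ]
punch 0.104 [0.5205 0.2757 0.104 ]
s4RL tri [0.5737 0.3011 0.0515]
s4RL 0.06 [0.5729 0.3022 0.06  ]
s4RL 0.104 [0.5669 0.3069 0.104 ]
s3 0.06 [0.5456 0.2234 0.06  ]
s3 0.104 [0.5409 0.2319 0.104 ]
s1 tri [0.4939 0.3282 0.0494]
s1 0.06 [0.4943 0.3295 0.06  ]
s1 0.104 [0.4921 0.3328 0.104 ]
s2 tri [0.4664 0.2496 0.0504]
s2 0.06 [0.4667 0.2514 0.06  ]
s2 0.104 [0.466  0.2586 0.104 ]
mid [0.51973381 0.27687206 0.062     ]
s1 s4RL 0.08307781114041374 -19.103815758714983
s2 s3 0.08351201002144287 -19.581646488545108
s2 s1 0.08257124607928082 70.57968592755957
s3 s4RL 0.08326644866261144 70.87910461831382
```

```bash
cat >> h.py <<'E'
C=np.array([.5206,.2756]); YAW=np.radians(-19.3)
cy,sy=np.cos(YAW),np.sin(YAW); RF=np.array([[cy,-sy],[sy,cy]])
def w2f(p): return RF.T@(np.asarray(p)[:2]-C)
def f2w(p): return C+RF@np.asarray(p)
E
python3 - <<'E'
import pickle
from h import *
d=pickle.load(open('s0.pkl','rb'));T=d['top'];S=d['side']
t=lambda x,y:(320+(x-2)/5,180+(y-2)/5)
for n,a,b,z in(('bracket top edge',(166,440),(272,478),.041),('L1',(150,342),(110,447),.053),('L2',(351,417),(458,470),.053),('L3',(425,215),(476,112),.053),('L4',(223,141),(123,90),.053)):
    A=w2f(plane(T,t(*a),z));B=w2f(plane(T,t(*b),z));v=B-A
    print(n,(A*1e3).round(1),(B*1e3).round(1),np.linalg.norm(v).round(4),np.degrees(np.arctan2(v[1],v[0])).round(1))
for n,p in(('gauge',(281,290)),('purple',(398,157)),('blue',(185,247)),('br1',(245,190)),('br2',(250,246))):
    print(n,plane(T,p,.01).round(3),(w2f(plane(T,p,.01))*1e3).round(0))
print('side bracket face', [ (1e3*tri(T,t(*p),S,(280+q[0]/6,210+q[1]/6))).round(1) for p,q in (((272,478),(617,322)),)])
E
```

```text
bracket top edge [-75.4  21.9] [-74.9 -22.4] 0.0443 -89.4
L1 [-42.2  41.7] [-85.9  42.3] 0.0437 179.3
L2 [-42.3 -41.7] [-47.2 -87.7] 0.0463 -96.0
L3 [ 42.  -42.1] [ 87.2 -47.2] 0.0455 -6.4
L4 [41.8 42. ] [46.9 85.7] 0.0439 83.2
gauge [0.409 0.463 0.01 ] [-167.  140.]
purple [0.687 0.228 0.01 ] [172.  10.]
blue [0.492 0.66  0.01 ] [-154.  354.]
br1 [0.612 0.542 0.01 ] [ -2. 281.]
br2 [0.497 0.528 0.01 ] [-106.  231.]
side bracket face [array([442.2, 278.9,  40.3])]
```

```bash
cat >> h.py <<'E'
from scipy.spatial.transform import Rotation as Ro
def info(s=None):
    s=s or bot.state(); R=Ro.from_rotvec(s['ee_rot']).as_matrix(); p=np.array(s['position'])
    f=w2f(p)*1e3; xa=np.degrees(np.arctan2(R[1,0],R[0,0]))-np.degrees(YAW)
    F=np.array(s['wrist_force']); Ff=RF.T@F[:2]
    print('t %.2f fix xy %s z %.1f tip %.1f  xang_f %.1f tilt %s F_f %s Fz %.1f w %.2f'%(s['clock'],f.round(1),p[2]*1e3,p[2]*1e3-8,xa,R[:2,2].round(3),Ff.round(1),F[2],s['width']))
    return p,R,xa
def plan(fx,fy,z,xang=None,n=5,vmax=45,fing=1):
    """target TCP in fixture mm, z mm (TCP), xang deg of tool x in fixture frame"""
    p,R,xa=info(); tgt=np.r_[f2w([fx/1e3,fy/1e3]),z/1e3]
    D=tgt-p; Rt=R
    if xang is not None:
        a=np.radians(xang)+YAW; Rt=np.array([[np.cos(a),np.sin(a),0],[np.sin(a),-np.cos(a),0],[0,0,-1]])
    rv=Ro.from_matrix(R.T@Rt).as_rotvec(); 
    n=max(n,int(np.ceil(np.linalg.norm(D)*1e3/vmax)),int(np.ceil(np.degrees(np.linalg.norm(rv))/8.5)))
    out=[]
    for i in range(n):
        Ri=R@Ro.from_rotvec(rv*i/n).as_matrix()
        out.append(' '.join('%.1f'%v for v in np.r_[np.degrees(rv)/n,Ri.T@D/n*1e3,fing]))
    for i in range(0,n,5): print('; '.join(out[i:i+5]))
E
python3 - <<'E'
from h import *
plan(-115,0,130,xang=90,n=11)
E
```

```text
t 0.15 fix xy [-389.3   67.2] z 238.6 tip 230.6  xang_f 178.7 tilt [-0.001 -0.002] F_f [-0.9  0.2] Fz 0.8 w 1.00
-0.0 0.0 8.1 -25.1 -5.5 9.9 1.0; -0.0 0.0 8.1 -25.6 -2.0 9.9 1.0; -0.0 0.0 8.1 -25.6 1.6 9.9 1.0; -0.0 0.0 8.1 -25.1 5.2 9.9 1.0; -0.0 0.0 8.1 -24.2 8.7 9.9 1.0
-0.0 0.0 8.1 -22.7 12.0 9.9 1.0; -0.0 0.0 8.1 -20.8 15.1 9.9 1.0; -0.0 0.0 8.1 -18.5 17.8 9.9 1.0; -0.0 0.0 8.1 -15.8 20.2 9.9 1.0; -0.0 0.0 8.1 -12.8 22.3 9.9 1.0
-0.0 0.0 8.1 -9.5 23.8 9.9 1.0
```

{"fn": "apply_moves", "kwargs": {
  "steps": "0 0 8.1 -25 -5.5 9 1; 0 0 8.1 -25.5 -2 9 1; 0 0 8.1 -25.5 1.5 9 1; 0 0 8.1 -25 5 9 1; 0 0 8.1 -24 8.5 9 1",
  "newtons": 40
}}

```text
clock: 0.65
position: [0.2822, 0.3966, 0.1917]
ee_rot: [-1.622, -2.689, 0.002]
wrist_force: [-0.5, 0.7, -0.2]
width: 0.144
```

Run:
```python
from h import *
plan(-115,0,120,xang=90,n=5)
```

```text
t 0.65 fix xy [-265.    35.4] z 191.7 tip 183.7  xang_f 137.1 tilt [-0.001 -0.   ] F_f [-0.7  0.4] Fz -0.2 w 0.14
-0.0 0.0 7.9 -22.3 12.7 11.9 1.0; -0.0 0.0 7.9 -20.4 15.6 11.9 1.0; -0.0 0.0 7.9 -18.1 18.3 11.9 1.0; -0.0 0.0 7.9 -15.4 20.6 11.9 1.0; -0.0 0.0 7.9 -12.4 22.5 11.9 1.0
-0.0 0.0 7.9 -9.3 24.0 12.0 1.0
```

{"fn": "apply_moves", "kwargs": {
  "steps": "0 0 8 -22 12.5 12 1; 0 0 8 -20 15.5 12 1; 0 0 8 -18 18 12 1; 0 0 8 -15.5 20.5 12 1; 0 0 8 -12.5 22.5 12 1"
}}

```text
clock: 1.15
position: [0.3918, 0.3221, 0.1285]
ee_rot: [-2.473, -1.936, 0.004]
wrist_force: [0.2, 0.9, 0.0]
width: -0.001
```

Run:
```python
from h import *
plan(-115,0,75,xang=90,n=3)
snap('side','side1.png');snap('wrist','wrist1.png')
```

```text
t 1.15 fix xy [-137.     1.3] z 128.5 tip 120.5  xang_f 95.4 tilt [-0.002 -0.001] F_f [-0.1  0.9] Fz 0.0 w -0.00
-0.0 0.0 1.8 -1.1 7.3 17.8 1.0; -0.0 0.0 1.8 -0.9 7.3 17.8 1.0; -0.0 0.0 1.8 -0.7 7.3 17.8 1.0
```

View pics/side1.png

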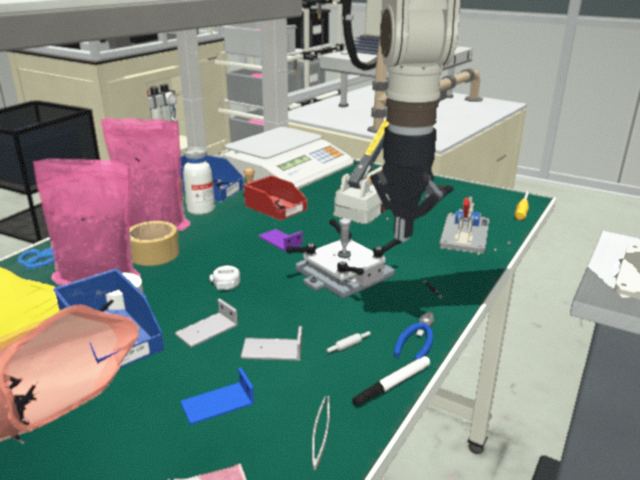

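View pics/wrist1.png

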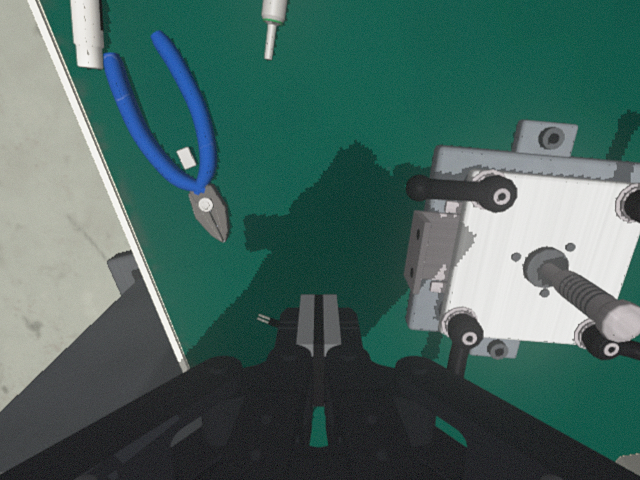

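Run:
```python
import cv2
a=cv2.imread('pics/side1.png')[120:260,330:480]; cv2.imwrite('pics/c1.png',cv2.resize(a,(640,597),interpolation=cv2.INTER_CUBIC))
```

```text
(no output)
```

View pics/c1.png

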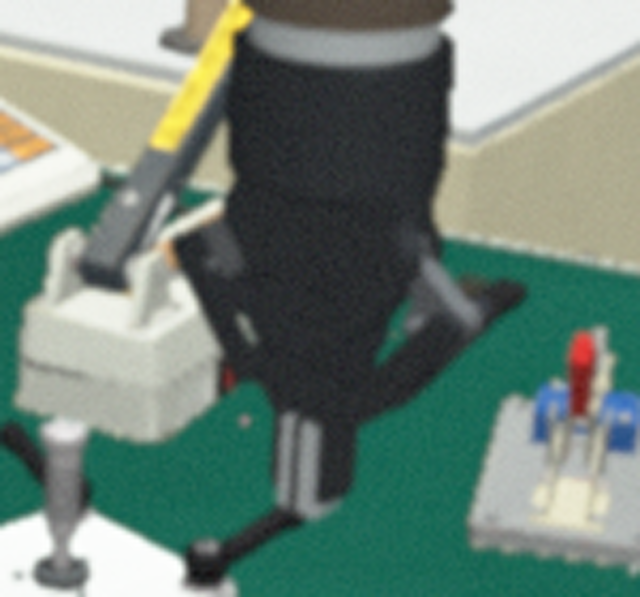

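{"fn": "apply_moves", "kwargs": {
  "steps": "0 0 1.8 -1 6 19 1; 0 0 1.8 -1 6 19 1; 0 0 1.8 -1 6 19 1; 0 0 0 0 0 19 1; 0 0 0 0 0 19 1"
}}

```text
clock: 1.75
position: [0.41, 0.3148, 0.0322]
ee_rot: [-2.558, -1.821, -0.001]
wrist_force: [-0.2, 0.5, -0.4]
width: -0.002
```

Run:
```python
from h import *
plan(-100,0,33,xang=90,n=3)
snap('wrist','wrist2.png')
```

```text
t 1.75 fix xy [-117.4    0.4] z 32.2 tip 24.2  xang_f 90.2 tilt [-0.001  0.001] F_f [-0.3  0.4] Fz -0.4 w -0.00
-0.0 -0.0 0.1 -0.2 5.8 -0.3 1.0; -0.0 -0.0 0.1 -0.2 5.8 -0.3 1.0; -0.0 -0.0 0.1 -0.2 5.8 -0.3 1.0
```

View pics/wrist2.png

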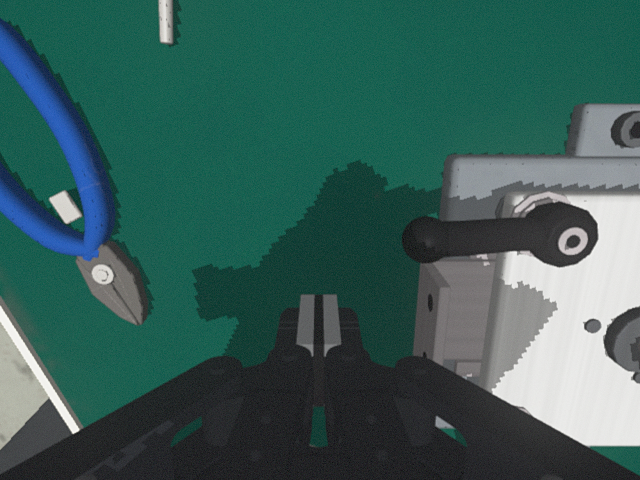

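{"fn": "apply_moves", "kwargs": {
  "steps": "0 0 0 0 7 0 1; 0 0 0 0 7 0 1; 0 0 0 0 6 0 1; 0 0 0 0 3 0 1; 0 0 0 0 3 0 1"
}}

```text
clock: 2.3
position: [0.4349, 0.306, 0.0316]
ee_rot: [-2.554, -1.826, 0.004]
wrist_force: [0.1, -0.9, -0.5]
width: -0.002
```

Run:
```python
from h import *
info()
```

```text
t 2.30 fix xy [-90.9   0.4] z 31.6 tip 23.6  xang_f 90.4 tilt [-0.003 -0.   ] F_f [ 0.4 -0.9] Fz -0.5 w -0.00
```

{"fn": "apply_moves", "kwargs": {
  "steps": "0 0 0 0 3 0 1; 0 0 0 0 3 0 1; 0 0 0 0 3 0 1; 0 0 0 0 3 0 1"
}}

```text
clock: 2.7
position: [0.447, 0.302, 0.0323]
ee_rot: [-2.553, -1.826, 0.004]
wrist_force: [-2.3, 1.3, 0.7]
width: 0.004
```

Run:
```python
from h import *
info()
snap('wrist','wrist3.png')
```

```text
t 2.70 fix xy [-78.2   0.5] z 32.3 tip 24.3  xang_f 90.4 tilt [-0.003  0.001] F_f [-2.6  0.5] Fz 0.7 w 0.00
```

View pics/wrist3.png

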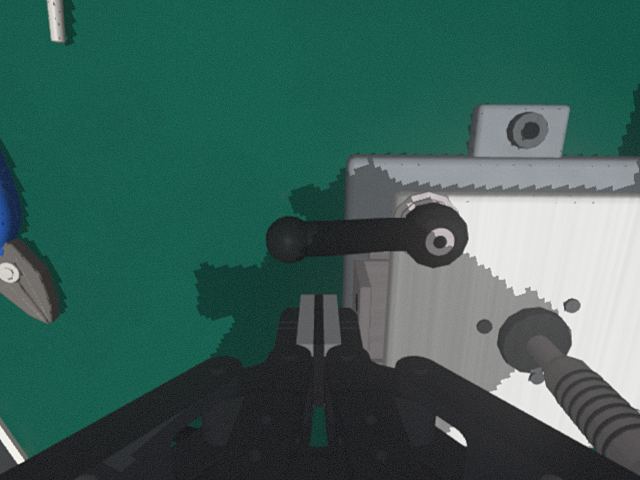

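{"fn": "apply_moves", "kwargs": {
  "steps": "0 0 0 0 3 0 1; 0 0 0 0 2 0 1"
}}

```text
clock: 2.95
position: [0.4521, 0.3003, 0.0324]
ee_rot: [-2.553, -1.826, 0.004]
wrist_force: [-0.8, 1.2, 0.7]
width: 0.003
```

{"fn": "apply_moves", "kwargs": {
  "steps": "0 0 0 0 2 0 1"
}}

```text
clock: 3.05
position: [0.4527, 0.3001, 0.0324]
ee_rot: [-2.55, -1.825, 0.006]
wrist_force: [-8.4, 2.3, 5.9]
width: 0.001
```

{"fn": "apply_moves", "kwargs": {
  "steps": "0 0 0 0 2 0 1"
}}

```text
clock: 3.15
position: [0.4527, 0.3, 0.0324]
ee_rot: [-2.546, -1.824, 0.01]
wrist_force: [-7.9, 2.0, 5.3]
width: -0.002
```

```bash
cat >> h.py <<'E'
STUD={1:(-42,42),2:(-42,-42),3:(42,-42),4:(42,42)}; A0={1:180,2:270,3:0,4:90}
def cen(l,th,xang,gap=0,r=38):
    """finger centre for arm angle th deg"""
    u=np.radians(A0[l]-th); n=u-np.pi/2; rel=n-np.radians(xang)
    h=11*abs(np.cos(rel))+14.5*abs(np.sin(rel))
    return np.array(STUD[l])+r*np.array([np.cos(u),np.sin(u)])-(5+h+gap)*np.array([np.cos(n),np.sin(n)])
def arc(l,th0,th1,n,xang,z,r=38,gap0=0):
    p,R,xa=info(); a=np.radians(xang)+YAW; Rt=np.array([[np.cos(a),np.sin(a),0],[np.sin(a),-np.cos(a),0],[0,0,-1]])
    cur=p; out=[]
    for th in np.linspace(th0,th1,n+1)[1:]:
        t=np.r_[f2w(cen(l,th,xang,0,r)/1e3),z/1e3]; out.append('0 0 %.1f '%(0)+' '.join('%.1f'%v for v in Rt.T@(t-cur)*1e3)+' 1'); cur=t
    for i in range(0,n,5): print('; '.join(out[i:i+5]))
E
python3 - <<'E'
from h import *
for l in (1,2,3,4): print(l,cen(l,0,66,8).round(1),cen(l,45,66).round(1),cen(l,45,114,8).round(1),cen(l,90,114).round(1))
E
```

```text
1 [-80.   13.1] [-83.3  54.4] [-90.4  47.3] [-64.7  80. ]
2 [-11.3 -80. ] [-53.  -84.8] [-48.7 -89. ] [-80.  -62.9]
3 [ 80.  -13.1] [ 83.3 -54.4] [ 90.4 -47.3] [ 64.7 -80. ]
4 [11.3 80. ] [53.  84.8] [48.7 89. ] [80.  62.9]
```

{"fn": "apply_moves", "kwargs": {
  "steps": "0 0 0 0 -8 0 1; 0 0 0 0 -12 0 1; 0 0 0 0 0 -15 1"
}}

```text
clock: 3.45
position: [0.4318, 0.3056, 0.0459]
ee_rot: [-2.548, -1.824, 0.016]
wrist_force: [0.9, -0.2, -0.3]
width: 0.001
```

Run:
```python
from h import *
c=cen(1,0,66,8,40); plan(*c,68,66,n=3)
s=snap('top','top2.png')
cv2.imwrite('pics/ct2.png',cv2.resize(s['frame'][180:290,320:430,::-1],(550,550),interpolation=cv2.INTER_CUBIC))
```

```text
t 3.45 fix xy [-93.7  -1.1] z 45.9 tip 37.9  xang_f 90.5 tilt [-0.013  0.001] F_f [0.9 0.1] Fz -0.3 w 0.00
-0.2 0.1 8.2 4.6 3.8 -7.4 1.0; -0.2 0.1 8.2 5.2 3.2 -7.4 1.0; -0.2 0.1 8.2 5.6 2.4 -7.4 1.0
```

View pics/ct2.png

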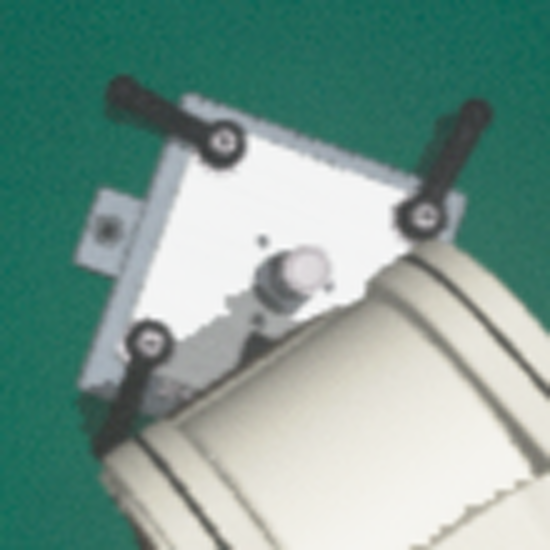

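Run:
```python
from h import *
c=cen(1,0,66,8,40); plan(*c,48,66,n=3)
```

```text
t 3.50 fix xy [-91.7   1.2] z 49.5 tip 41.5  xang_f 90.5 tilt [-0.007  0.004] F_f [0.5 0.1] Fz 1.7 w 0.00
-0.2 0.0 8.2 3.9 3.3 0.5 1.0; -0.2 0.0 8.2 4.4 2.7 0.5 1.0; -0.2 0.0 8.2 4.7 2.0 0.5 1.0
```

{"fn": "apply_moves", "kwargs": {
  "steps": "-0.2 0 8.2 4 3 0.5 1; -0.2 0 8.2 4.5 2.5 0.5 1; 0 0 8.2 4.5 2 0.5 1"
}}

```text
clock: 3.8
position: [0.4474, 0.3164, 0.0493]
ee_rot: [-2.894, -1.221, -0.007]
wrist_force: [1.8, -1.2, 0.2]
width: -0.0
```

Run:
```python
from h import *
arc(1,-8,45,8,66,48,40)
```

```text
t 3.80 fix xy [-82.6  14.3] z 49.3 tip 41.3  xang_f 65.0 tilt [0.004 0.002] F_f [ 2.  -0.5] Fz 0.2 w -0.00
0 0 0.0 5.6 -1.2 1.3 1; 0 0 0.0 4.4 -4.3 0.0 1; 0 0 0.0 5.1 -3.7 0.0 1; 0 0 0.0 5.7 -3.0 0.0 1; 0 0 0.0 5.6 -2.2 0.0 1
0 0 0.0 3.2 -1.7 0.0 1; 0 0 0.0 3.6 -1.5 0.0 1; 0 0 0.0 4.0 -1.1 0.0 1
```

{"fn": "apply_moves", "kwargs": {
  "steps": "0 0 0 5.5 -1 1.3 1; 0 0 0 4.5 -4 0 1; 0 0 0 5 -3.5 0 1; 0 0 0 5.5 -3 0 1"
}}

```text
clock: 4.2
position: [0.4547, 0.3368, 0.0471]
ee_rot: [2.883, 1.223, 0.008]
wrist_force: [2.5, -6.6, -0.4]
width: 0.003
```

Run:
```python
from h import *
arc(1,19,45,5,66,48,40)
```

```text
t 4.20 fix xy [-82.5  36. ] z 47.1 tip 39.1  xang_f 65.3 tilt [ 0.009 -0.007] F_f [ 4.6 -5.4] Fz -0.4 w 0.00
0 0 0.0 6.0 -5.5 -0.9 1; 0 0 0.0 2.4 -1.4 0.0 1; 0 0 0.0 2.7 -1.3 0.0 1; 0 0 0.0 2.9 -1.1 0.0 1; 0 0 0.0 3.1 -0.9 0.0 1
```

{"fn": "apply_moves", "kwargs": {
  "steps": "0 0 0 4 -3.5 0 1; 0 0 0 4 -2.5 0 1; 0 0 0 3 -1.5 0 1; 0 0 0 3 -1 0 1"
}}

```text
clock: 4.6
position: [0.4571, 0.3501, 0.045]
ee_rot: [2.874, 1.226, -0.001]
wrist_force: [-0.4, -4.0, 0.4]
width: -0.001
```

Run:
```python
from h import *
arc(1,30,45,3,66,48,40); print(cen(1,45,66,0,40))
snap('wrist','wrist4.png')
```

```text
t 4.60 fix xy [-84.6  49.3] z 45.0 tip 37.0  xang_f 65.5 tilt [ 0.006 -0.016] F_f [ 0.9 -4. ] Fz 0.4 w -0.00
0 0 0.0 0.1 -0.9 -3.0 1; 0 0 0.0 2.8 -1.0 0.0 1; 0 0 0.0 3.0 -0.8 0.0 1
[-84.75572061  55.81282188]
```

View pics/wrist4.png

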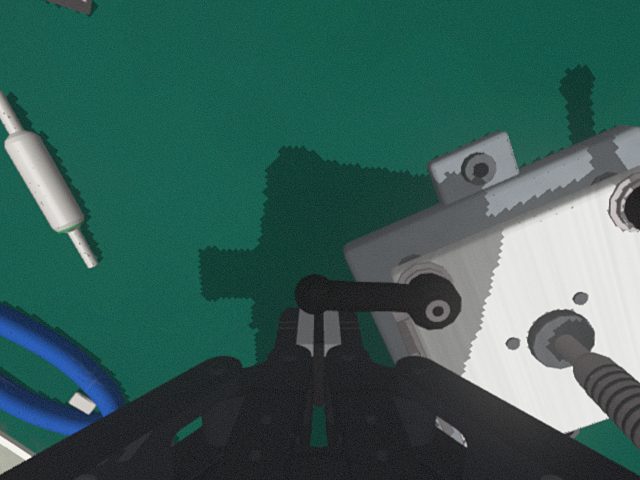

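```bash
cat >> h.py <<'E'
def wsnap(f):
    st_=bot.state(); s=snap('wrist',f); s['p']=np.array(st_['position']); s['Rt']=Ro.from_rotvec(st_['ee_rot']).as_matrix(); return s
def wplane(s,uv,z):
    M=np.array(s['tool_from_camera']); d=np.linalg.inv(s['K'])@np.array([uv[0],uv[1],1.])
    c=s['p']+s['Rt']@M[:3,3]; d=s['Rt']@M[:3,:3]@d; return c+d*(z-c[2])/d[2]
def lev(s,l,hub,ball,zh=.055,zb=.052):
    B=w2f(wplane(s,ball,zb))*1e3; H=w2f(wplane(s,hub,zh))*1e3; v=B-np.array(STUD[l])
    v2=B-H
    print('lever',l,'hub',H.round(1),'ball',B.round(1),'r',np.linalg.norm(v).round(1),'theta(stud)',((A0[l]-np.degrees(np.arctan2(v[1],v[0]))+180)%360-180).round(1),'theta(hubpix)',((A0[l]-np.degrees(np.arctan2(v2[1],v2[0]))+180)%360-180).round(1))
E
python3 - <<'E'
from h import *
s=imaging.snapshot('wrist'); st_=bot.state(); s['p']=np.array(st_['position']); s['Rt']=Ro.from_rotvec(st_['ee_rot']).as_matrix()
lev(s,1,(438,311),(315,293))
info()
E
```

```text
lever 1 hub [-43.1  43.3] ball [-79.   65.9] r 44.1 theta(stud) 32.8 theta(hubpix) 32.1
t 4.70 fix xy [-84.5  49.8] z 45.1 tip 37.1  xang_f 65.5 tilt [ 0.007 -0.015] F_f [ 0.8 -2.8] Fz -0.9 w 0.00
```

{"fn": "apply_moves", "kwargs": {
  "steps": "0 0 0 3.5 -0.5 -1 1; 0 0 0 3.5 -0.5 -1 1; 0 0 0 2.5 -0.5 0 1"
}}

```text
clock: 5.0
position: [0.4612, 0.3575, 0.046]
ee_rot: [2.873, 1.226, -0.007]
wrist_force: [-1.3, -4.5, 0.5]
width: -0.0
```

Run:
```python
from h import *
info()
wsnap('wrist5.png')
```

```text
t 5.00 fix xy [-83.1  57.7] z 46.0 tip 38.0  xang_f 65.5 tilt [ 0.003 -0.018] F_f [ 0.2 -4.6] Fz 0.5 w -0.00
```

View pics/wrist5.png

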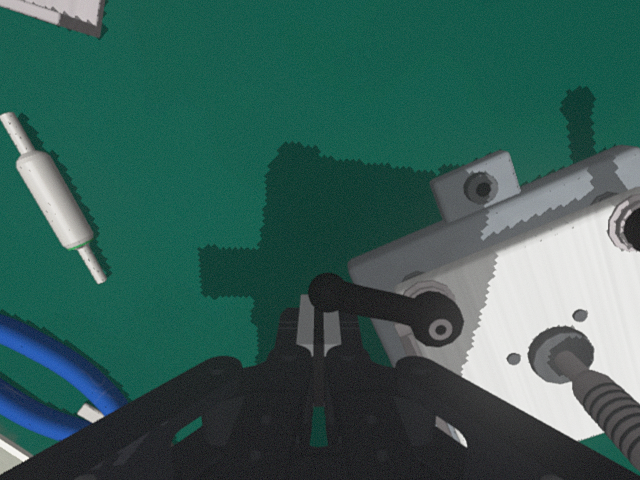

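Run:
```python
from h import *
s=imaging.snapshot('wrist'); st_=bot.state(); s['p']=np.array(st_['position']); s['Rt']=Ro.from_rotvec(st_['ee_rot']).as_matrix()
lev(s,1,(441,329),(328,292))
# next: retreat then up
c=cen(3,0,66,6,40); print(c)
```

```text
lever 1 hub [-42.8  44. ] ball [-73.4  72.2] r 43.5 theta(stud) 43.9 theta(hubpix) 42.7
[ 82.         -15.05331864]
```

{"fn": "apply_moves", "kwargs": {
  "steps": "0 0 0 -8 0 0 1; 0 0 0 0 0 -45 1; 0 0 0 0 0 -42 1"
}}

```text
clock: 5.4
position: [0.4526, 0.3534, 0.1296]
ee_rot: [2.875, 1.23, -0.018]
wrist_force: [1.3, -0.0, 0.8]
width: -0.003
```

Run:
```python
from h import *
c=cen(3,4,66,8,40); plan(*c,135,66,n=4)
```

```text
t 5.40 fix xy [-89.9  50.9] z 129.6 tip 121.6  xang_f 65.6 tilt [-0.005 -0.018] F_f [1.2 0.4] Fz 0.8 w -0.00
0.1 0.2 -0.1 2.0 37.2 -0.8 1.0; 0.1 0.2 -0.1 2.0 37.2 -0.8 1.0; 0.1 0.2 -0.1 1.9 37.2 -0.9 1.0; 0.1 0.2 -0.1 1.9 37.2 -1.0 1.0; 0.1 0.2 -0.1 1.9 37.2 -1.0 1.0
```

{"fn": "apply_moves", "kwargs": {
  "steps": "0.1 0.2 0 2 37 -3 1; 0.1 0.2 0 2 37 -1 1; 0.1 0.2 0 2 37 -1 1; 0.1 0.2 0 2 37 -1 1; 0.1 0.2 0 2 37 -1 1"
}}

```text
clock: 5.9
position: [0.6016, 0.2434, 0.1526]
ee_rot: [-2.865, -1.251, -0.055]
wrist_force: [0.5, 0.0, 0.1]
width: -0.0
```

Run:
```python
from h import *
c=cen(3,4,66,8,40); plan(*c,48,66,n=3)
wsnap('wrist6.png')
```

```text
t 5.90 fix xy [87.1 -3.7] z 152.6 tip 144.6  xang_f 66.5 tilt [0.026 0.027] F_f [0.5 0.2] Fz 0.1 w -0.00
0.0 -0.7 0.2 -5.7 0.7 34.7 1.0; 0.0 -0.7 0.2 -5.2 0.7 34.8 1.0; 0.0 -0.7 0.2 -4.8 0.8 34.8 1.0
```

View pics/wrist6.png

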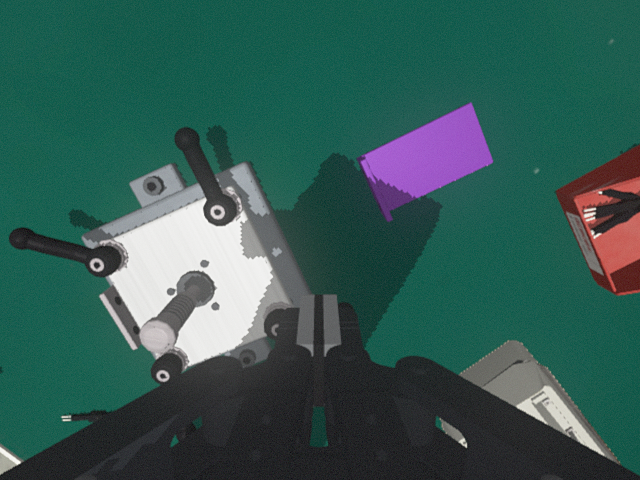

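{"fn": "apply_moves", "kwargs": {
  "steps": "0 -0.7 0 -6 1 25 1; 0 -0.7 0 -5 1 25 1; 0 -0.7 0 -4 0 15 1; 0 0 0 0 0 0 1"
}}

```text
clock: 6.35
position: [0.6054, 0.2281, 0.0903]
ee_rot: [2.884, 1.242, 0.032]
wrist_force: [-0.4, -0.1, -0.7]
width: 0.0
```

Run:
```python
from h import *
c=cen(3,4,66,8,40); plan(*c,48,66,n=2)
wsnap('wrist7.png')
```

```text
t 6.35 fix xy [ 95.7 -16.8] z 90.3 tip 82.3  xang_f 65.9 tilt [0.019 0.007] F_f [-0.3 -0.2] Fz -0.7 w 0.00
0.3 -0.5 -0.1 -2.7 -5.6 21.0 1.0; 0.3 -0.5 -0.1 -2.5 -5.5 21.1 1.0
```

View pics/wrist7.png

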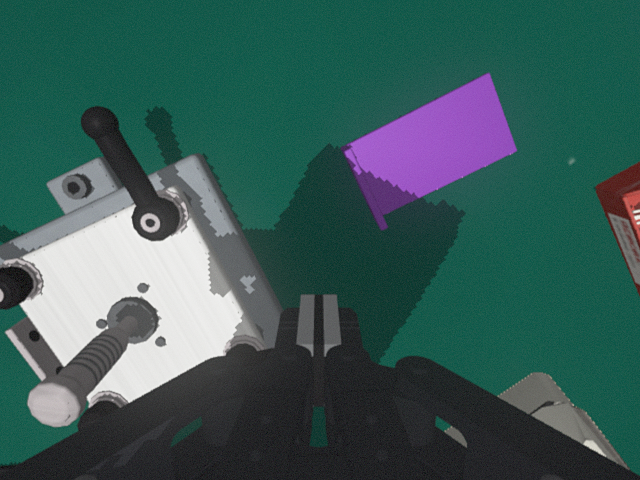

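{"fn": "apply_moves", "kwargs": {
  "steps": "0.3 -0.5 0 -1 -6 21 1; 0.3 -0.5 0 -1 -5.5 21 1; 0 0 0 0 0 0 1"
}}

```text
clock: 6.7
position: [0.6, 0.2388, 0.054]
ee_rot: [-2.882, -1.245, -0.02]
wrist_force: [0.3, 0.2, 0.6]
width: 0.003
```

Run:
```python
from h import *
info(); plan(82,-33,48,66,n=3);plan(83,-47,48,66,n=5);plan(83,-58.5,48,66,n=6)
```

```text
t 6.70 fix xy [87.1 -8.5] z 54.0 tip 46.0  xang_f 66.0 tilt [0.011 0.007] F_f [0.2 0.3] Fz 0.6 w 0.00
t 6.70 fix xy [87.1 -8.5] z 54.0 tip 46.0  xang_f 66.0 tilt [0.011 0.007] F_f [0.2 0.3] Fz 0.6 w 0.00
0.0 -0.2 0.0 -8.2 1.8 1.9 1.0; 0.0 -0.2 0.0 -8.2 1.8 1.9 1.0; 0.0 -0.2 0.0 -8.2 1.8 2.0 1.0
t 6.70 fix xy [87.1 -8.5] z 54.0 tip 46.0  xang_f 66.0 tilt [0.011 0.007] F_f [0.2 0.3] Fz 0.6 w 0.00
0.0 -0.1 0.0 -7.4 2.4 1.1 1.0; 0.0 -0.1 0.0 -7.4 2.4 1.1 1.0; 0.0 -0.1 0.0 -7.4 2.4 1.2 1.0; 0.0 -0.1 0.0 -7.4 2.4 1.2 1.0; 0.0 -0.1 0.0 -7.4 2.4 1.2 1.0
t 6.70 fix xy [87.1 -8.5] z 54.0 tip 46.0  xang_f 66.0 tilt [0.011 0.007] F_f [0.2 0.3] Fz 0.6 w 0.00
0.0 -0.1 0.0 -7.9 2.8 0.9 1.0; 0.0 -0.1 0.0 -7.9 2.8 0.9 1.0; 0.0 -0.1 0.0 -7.9 2.8 0.9 1.0; 0.0 -0.1 0.0 -7.9 2.8 1.0 1.0; 0.0 -0.1 0.0 -7.9 2.8 1.0 1.0
0.0 -0.1 0.0 -7.9 2.8 1.0 1.0
```

{"fn": "apply_moves", "kwargs": {
  "steps": "0 -0.3 0 -5 1 6 1; 0 -0.3 0 -6 1.5 1 1; 0 0 0 -6 2 0 1; 0 0 0 -6 2 0 1; 0 0 0 -6 2 0 1"
}}

```text
clock: 7.2
position: [0.5894, 0.2135, 0.0526]
ee_rot: [2.882, 1.249, 0.023]
wrist_force: [1.3, 3.6, -2.3]
width: -0.0
```

Run:
```python
from h import *
plan(83,-58.5,47,66,n=5)
```

```text
t 7.20 fix xy [ 85.5 -35.9] z 52.6 tip 44.6  xang_f 66.2 tilt [0.013 0.006] F_f [0.  3.9] Fz -2.3 w -0.00
0.1 -0.2 0.0 -4.4 1.4 1.1 1.0; 0.1 -0.2 0.0 -4.3 1.4 1.1 1.0; 0.1 -0.2 0.0 -4.3 1.4 1.1 1.0; 0.1 -0.2 0.0 -4.3 1.4 1.1 1.0; 0.1 -0.2 0.0 -4.3 1.4 1.1 1.0
```

{"fn": "apply_moves", "kwargs": {
  "steps": "0 -0.3 0 -3 1 4 1; 0 -0.3 0 -4.5 1.5 4 1; 0 0 0 -4.5 1.5 1 1"
}}

```text
clock: 7.5
position: [0.5868, 0.2024, 0.0461]
ee_rot: [2.88, 1.247, 0.02]
wrist_force: [-0.6, 2.7, 1.0]
width: 0.0
```

Run:
```python
from h import *
plan(83,-58.5,47,66,n=3)
```

```text
t 7.50 fix xy [ 86.7 -47.2] z 46.1 tip 38.1  xang_f 66.1 tilt [0.013 0.002] F_f [-1.5  2.3] Fz 1.0 w 0.00
0.2 -0.2 0.0 -3.9 0.4 -0.3 1.0; 0.2 -0.2 0.0 -3.9 0.4 -0.3 1.0; 0.2 -0.2 0.0 -3.9 0.4 -0.3 1.0
```

{"fn": "apply_moves", "kwargs": {
  "steps": "0 -0.2 0 -4.5 0 0 1; 0 0 0 -4.5 0 0 1; 0 0 0 -3 0 0 1"
}}

```text
clock: 7.8
position: [0.578, 0.1935, 0.0455]
ee_rot: [2.88, 1.248, 0.015]
wrist_force: [2.1, 4.6, 0.5]
width: -0.005
```

Run:
```python
from h import *
plan(83,-58.5,47,66,n=3)
```

```text
t 7.80 fix xy [ 81.3 -58.5] z 45.5 tip 37.5  xang_f 66.2 tilt [0.01  0.001] F_f [0.5 5.1] Fz 0.5 w -0.00
0.1 -0.1 0.1 0.2 0.5 -0.5 1.0; 0.1 -0.1 0.1 0.2 0.5 -0.5 1.0; 0.1 -0.1 0.1 0.2 0.5 -0.5 1.0
```

{"fn": "apply_moves", "kwargs": {
  "steps": "0 0 0 8 0 0 1; 0 0 0 0 0 -25 1; 0 0 0 0 0 -25 1"
}}

```text
clock: 8.1
position: [0.5779, 0.1956, 0.0907]
ee_rot: [2.877, 1.244, -0.012]
wrist_force: [0.9, 0.4, 0.6]
width: 0.001
```

Run:
```python
from h import *
c=cen(2,4,66,8,40);print(c); plan(*c,95,66,n=4)
```

```text
[-14.47651744 -84.02230531]
t 8.10 fix xy [ 80.5 -56.5] z 90.7 tip 82.7  xang_f 66.1 tilt [-0.004 -0.009] F_f [0.7 0.7] Fz 0.6 w 0.00
0.0 0.1 0.0 -15.9 -18.9 -1.0 1.0; 0.0 0.1 0.0 -15.9 -18.9 -1.0 1.0; 0.0 0.1 0.0 -15.9 -18.9 -1.0 1.0; 0.0 0.1 0.0 -15.9 -18.9 -1.1 1.0
```

{"fn": "apply_moves", "kwargs": {
  "steps": "0 0 0 -16 -19 -2 1; 0 0 0 -16 -19 -2 1; 0 0 0 -16 -19 0 1; 0 0 0 -16 -19 0 1; 0 0 0 0 0 0 1"
}}

```text
clock: 8.6
position: [0.477, 0.1981, 0.0968]
ee_rot: [2.871, 1.236, -0.015]
wrist_force: [-0.2, 0.1, -0.7]
width: 0.001
```

Run:
```python
from h import *
c=cen(2,4,66,8,40); plan(*c,48,66,n=3)
wsnap('wrist8.png')
```

```text
t 8.60 fix xy [-15.5 -87.5] z 96.8 tip 88.8  xang_f 65.9 tilt [-0.003 -0.018] F_f [-0.2  0. ] Fz -0.7 w 0.00
0.2 0.3 -0.0 1.4 -0.3 16.2 1.0; 0.2 0.3 -0.0 1.4 -0.3 16.3 1.0; 0.2 0.3 -0.0 1.3 -0.2 16.3 1.0
```

View pics/wrist8.png

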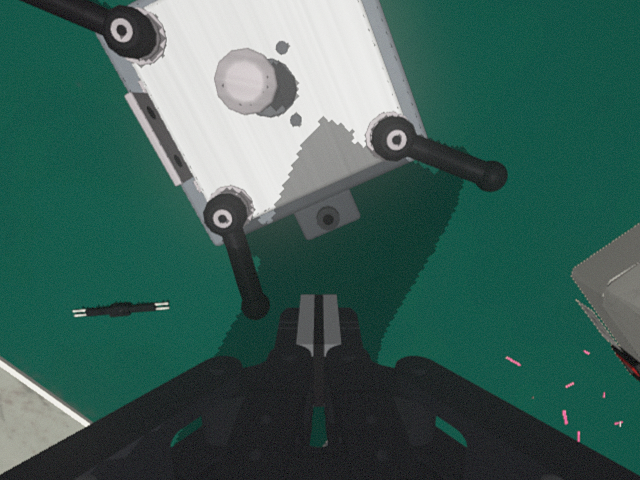

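Run:
```python
from h import *
s=imaging.snapshot('wrist'); st_=bot.state(); s['p']=np.array(st_['position']); s['Rt']=Ro.from_rotvec(st_['ee_rot']).as_matrix()
lev(s,3,(397,140),(490,176)); lev(s,2,(224,219),(256,305))
plan(-14.5,-82,48,66,n=3)
for t in (0,5,15,25,35,45): print(t,cen(2,t,66,0,40))
```

```text
lever 3 hub [ 44. -41.] ball [ 76.6 -72.9] r 46.4 theta(stud) 41.8 theta(hubpix) 44.5
lever 2 hub [-38.8 -41.5] ball [-46.1 -86.8] r 45.0 theta(stud) 5.3 theta(hubpix) 9.2
t 8.70 fix xy [-12.5 -85.7] z 97.3 tip 89.3  xang_f 65.8 tilt [ 0.001 -0.016] F_f [0.9 0.3] Fz 0.1 w -0.00
0.2 0.2 -0.1 1.0 -1.3 16.4 1.0; 0.2 0.2 -0.1 1.0 -1.2 16.4 1.0; 0.2 0.2 -0.1 0.9 -1.2 16.4 1.0
0 [-19.27948779 -82.        ]
5 [-23.27978567 -83.79060003]
15 [-32.02749937 -86.08317071]
25 [-41.05974036 -86.57356703]
35 [-47.46850211 -87.00189715]
45 [-54.38924363 -86.17929886]
```

{"fn": "apply_moves", "kwargs": {
  "steps": "0 0 0 1 -1 18 1; 0 0 0 1 -1 18 1; 0 0 0 1 0 13 1; 0 0 0 0 0 0 1"
}}

```text
clock: 9.1
position: [0.4872, 0.2014, 0.0477]
ee_rot: [2.87, 1.23, -0.001]
wrist_force: [-0.2, 0.5, -0.5]
width: -0.001
```

Run:
```python
from h import *
plan(-40,-86,46,66,n=4)
```

```text
t 9.10 fix xy [ -7. -81.] z 47.7 tip 39.7  xang_f 65.7 tilt [ 0.007 -0.018] F_f [-0.3  0.4] Fz -0.5 w -0.00
0.3 0.1 -0.1 -4.5 -7.0 0.3 1.0; 0.3 0.1 -0.1 -4.5 -7.0 0.4 1.0; 0.3 0.1 -0.1 -4.5 -7.0 0.4 1.0; 0.3 0.1 -0.1 -4.5 -7.0 0.4 1.0
```

{"fn": "apply_moves", "kwargs": {
  "steps": "0.3 0 0 -4.5 -7 0 1; 0.3 0 0 -4.5 -7 0 1; 0.3 0 0 -4 -7 0 1; 0 0 0 -4 -6.5 0 1"
}}

```text
clock: 9.5
position: [0.4589, 0.2088, 0.0492]
ee_rot: [2.884, 1.231, 0.0]
wrist_force: [5.8, 0.6, -4.3]
width: 0.002
```

Run:
```python
from h import *
plan(-54,-86,46,66,n=3)
wsnap('wrist9.png')
```

```text
t 9.50 fix xy [-36.2 -83.5] z 49.2 tip 41.2  xang_f 65.5 tilt [ 0.003 -0.006] F_f [5.2 2.4] Fz -4.3 w 0.00
0.1 0.0 -0.2 -3.2 -5.1 1.0 1.0; 0.1 0.0 -0.2 -3.2 -5.1 1.0 1.0; 0.1 0.0 -0.2 -3.2 -5.1 1.1 1.0
```

View pics/wrist9.png

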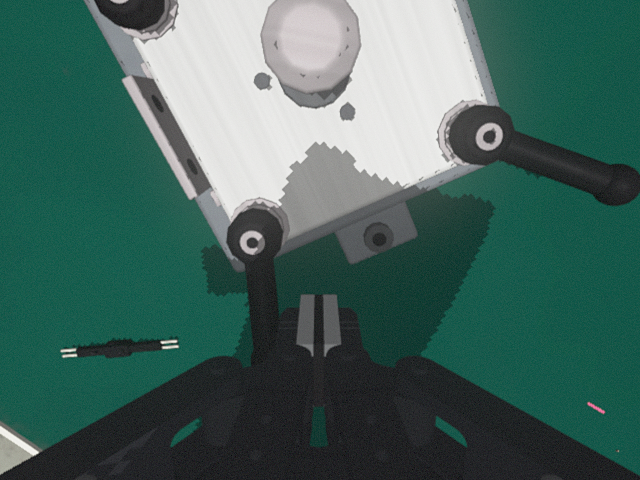

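{"fn": "apply_moves", "kwargs": {
  "steps": "0 0 0 -3.5 -5 1.5 1; 0 0 0 -3 -5 1.5 1; 0 0 0 -2.5 -5 1 1"
}}

```text
clock: 9.85
position: [0.4458, 0.215, 0.0487]
ee_rot: [2.882, 1.231, 0.022]
wrist_force: [4.9, -2.4, -0.4]
width: -0.0
```

Run:
```python
from h import *
plan(-54,-86,46,66,n=3)
wsnap('wrist10.png')
```

```text
t 9.85 fix xy [-50.6 -81.9] z 48.7 tip 40.7  xang_f 65.6 tilt [ 0.016 -0.002] F_f [ 5.4 -0.7] Fz -0.4 w -0.00
0.2 -0.2 -0.1 -1.7 -0.5 0.9 1.0; 0.2 -0.2 -0.1 -1.7 -0.5 0.9 1.0; 0.2 -0.2 -0.1 -1.7 -0.5 0.9 1.0
```

View pics/wrist10.png

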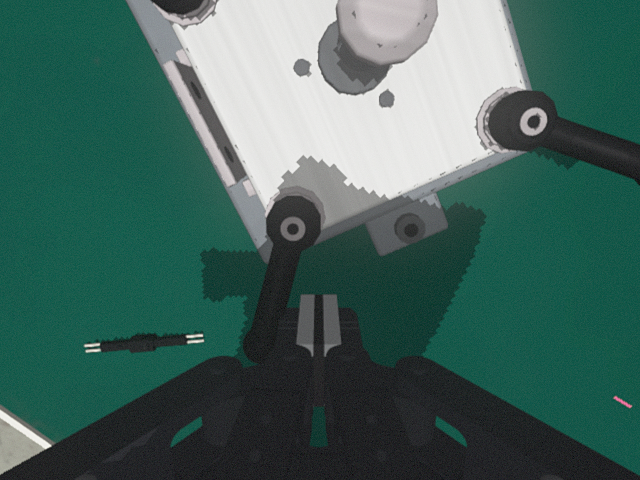

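```bash
cat >> h.py <<'E'
def wnow():
    s=imaging.snapshot('wrist'); st_=bot.state(); s['p']=np.array(st_['position']); s['Rt']=Ro.from_rotvec(st_['ee_rot']).as_matrix(); return s
E
python3 - <<'E'
from h import *
s=wnow()
lev(s,2,(293,229),(260,345))
info()
E
```

```text
lever 2 hub [-43.4 -42.8] ball [-73.9 -78.5] r 48.5 theta(stud) 41.2 theta(hubpix) 40.5
t 9.95 fix xy [-51.7 -82.4] z 48.4 tip 40.4  xang_f 65.6 tilt [ 0.014 -0.002] F_f [3.5 0.1] Fz 0.5 w -0.00
```

{"fn": "apply_moves", "kwargs": {
  "steps": "0 0 0 0.5 -3 0 1; 0 0 0 0 -1 0 1"
}}

```text
clock: 10.15
position: [0.4422, 0.2173, 0.0488]
ee_rot: [2.881, 1.23, 0.019]
wrist_force: [3.5, -2.6, -0.8]
width: -0.002
```

Run:
```python
from h import *
info();wsnap('wrist11.png')
```

```text
t 10.15 fix xy [-54.8 -80.9] z 48.8 tip 40.8  xang_f 65.6 tilt [ 0.015 -0.004] F_f [ 4.2 -1.3] Fz -0.8 w -0.00
```

View pics/wrist11.png

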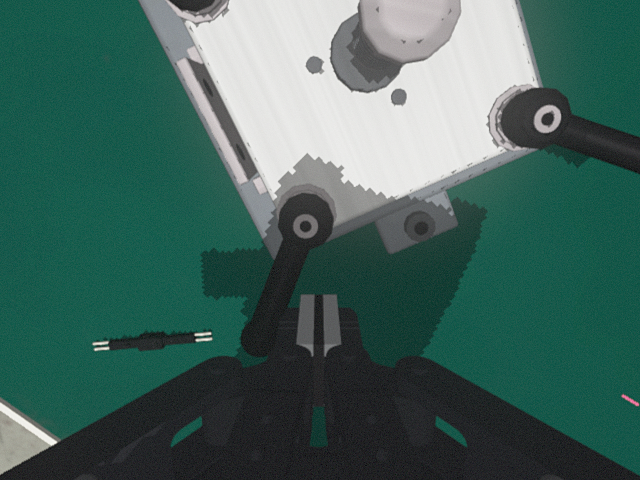

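Run:
```python
from h import *
s=wnow()
lev(s,2,(306,226),(256,341))
info()
```

```text
lever 2 hub [-42.3 -42.3] ball [-77.8 -75. ] r 48.7 theta(stud) 47.3 theta(hubpix) 47.3
t 10.25 fix xy [-54.9 -80.9] z 48.6 tip 40.6  xang_f 65.6 tilt [ 0.014 -0.004] F_f [ 3.3 -0.9] Fz 1.2 w 0.00
```

{"fn": "apply_moves", "kwargs": {
  "steps": "0 0 0 -1 9 0 1; 0 0 0 0 3 -20 1; 0 0 0 0 0 -40 1; 0 0 0 0 0 -30 1"
}}

```text
clock: 10.65
position: [0.4411, 0.2058, 0.1342]
ee_rot: [2.885, 1.236, -0.019]
wrist_force: [0.4, 0.2, 0.1]
width: -0.007
```

Run:
```python
from h import *
plan(10,83,138,66,n=4)
```

```text
t 10.65 fix xy [-51.9 -92.1] z 134.2 tip 126.2  xang_f 65.7 tilt [-0.01  -0.007] F_f [0.3 0.3] Fz 0.1 w -0.01
-0.0 0.1 -0.1 37.0 -3.1 -1.2 1.0; -0.0 0.1 -0.1 37.0 -3.1 -1.1 1.0; -0.0 0.1 -0.1 37.0 -3.1 -1.0 1.0; -0.0 0.1 -0.1 37.0 -3.0 -0.9 1.0; -0.0 0.1 -0.1 37.0 -3.0 -0.9 1.0
```

{"fn": "apply_moves", "kwargs": {
  "steps": "0 0 0 37 -3 -2 1; 0 0 0 37 -3 0 1; 0 0 0 37 -3 0 1; 0 0 0 37 -3 0 1; 0 0 0 30 -3 0 1"
}}

```text
clock: 11.15
position: [0.5528, 0.3454, 0.1381]
ee_rot: [-2.886, -1.23, 0.027]
wrist_force: [0.8, -0.5, -0.1]
width: 0.004
```

Run:
```python
from h import *
plan(8,82,48,66,n=3);wsnap('wrist12.png')
```

```text
t 11.15 fix xy [ 7.3 76.5] z 138.1 tip 130.1  xang_f 65.5 tilt [-0.018 -0.003] F_f [ 0.9 -0.2] Fz -0.1 w 0.00
-0.2 0.3 -0.2 2.2 -0.2 30.0 1.0; -0.2 0.3 -0.2 2.0 -0.3 30.0 1.0; -0.2 0.3 -0.2 1.9 -0.4 30.0 1.0
```

View pics/wrist12.png

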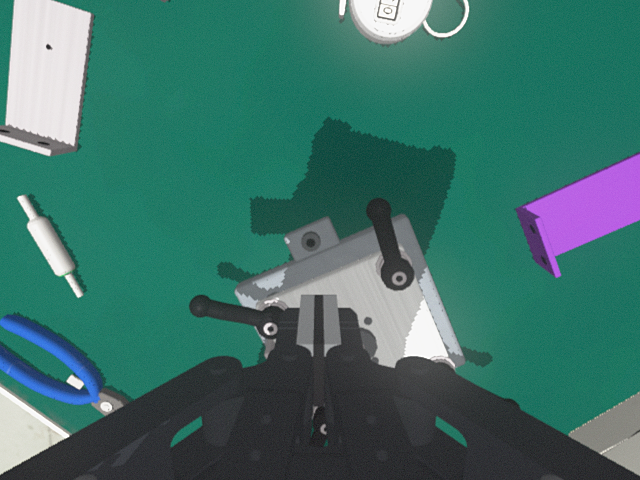

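{"fn": "apply_moves", "kwargs": {
  "steps": "0 0.2 0 4 0 32 1; 0 0.2 0 3 0 32 1; 0 0 0 1 0 25 1; 0 0 0 0 0 0 1"
}}

```text
clock: 11.6
position: [0.5573, 0.356, 0.0416]
ee_rot: [-2.874, -1.233, 0.026]
wrist_force: [-0.7, -0.2, -0.6]
width: -0.001
```

Run:
```python
from h import *
plan(36,84,46,66,n=4)
```

```text
t 11.60 fix xy [ 8.1 88. ] z 41.6 tip 33.6  xang_f 65.8 tilt [-0.021  0.006] F_f [-0.6 -0.4] Fz -0.6 w -0.00
-0.3 0.1 -0.1 2.0 6.8 -1.3 1.0; -0.3 0.1 -0.1 2.0 6.8 -1.2 1.0; -0.3 0.1 -0.1 1.9 6.8 -1.2 1.0; -0.3 0.1 -0.1 1.9 6.8 -1.1 1.0
```

{"fn": "apply_moves", "kwargs": {
  "steps": "-0.3 0 0 0 7 -1.5 1; -0.3 0 0 1.5 7 -1 1; -0.3 0 0 2 7 -1 1; 0 0 0 2 6.5 -1 1"
}}

```text
clock: 12.0
position: [0.5797, 0.3399, 0.0477]
ee_rot: [-2.884, -1.24, 0.025]
wrist_force: [-4.5, 1.3, -4.2]
width: -0.0
```

Run:
```python
from h import *
plan(54.5,82,46,66,n=4)
```

```text
t 12.00 fix xy [34.5 80.2] z 47.7 tip 39.7  xang_f 65.8 tilt [-0.015 -0.004] F_f [-4.7 -0.3] Fz -4.2 w -0.00
-0.1 0.2 -0.0 2.5 4.4 0.3 1.0; -0.1 0.2 -0.0 2.4 4.4 0.4 1.0; -0.1 0.2 -0.0 2.4 4.4 0.4 1.0; -0.1 0.2 -0.0 2.4 4.4 0.4 1.0
```

{"fn": "apply_moves", "kwargs": {
  "steps": "0 0.2 0 3.5 5 0.5 1; 0 0.2 0 3 5 1 1; 0 0 0 2.5 5 1 1; 0 0 0 2 4 0 1"
}}

```text
clock: 12.4
position: [0.601, 0.3341, 0.0468]
ee_rot: [-2.879, -1.238, 0.018]
wrist_force: [-4.4, 1.8, -1.7]
width: -0.002
```

Run:
```python
from h import *
plan(54.5,81,46,66,n=4);wsnap('wrist13.png')
```

```text
t 12.40 fix xy [56.5 81.8] z 46.8 tip 38.8  xang_f 65.8 tilt [-0.014  0.003] F_f [-4.8  0.2] Fz -1.7 w -0.00
-0.2 0.1 -0.0 -0.4 -0.4 0.2 1.0; -0.2 0.1 -0.0 -0.4 -0.4 0.2 1.0; -0.2 0.1 -0.0 -0.4 -0.4 0.2 1.0; -0.2 0.1 -0.0 -0.4 -0.4 0.2 1.0
```

View pics/wrist13.png

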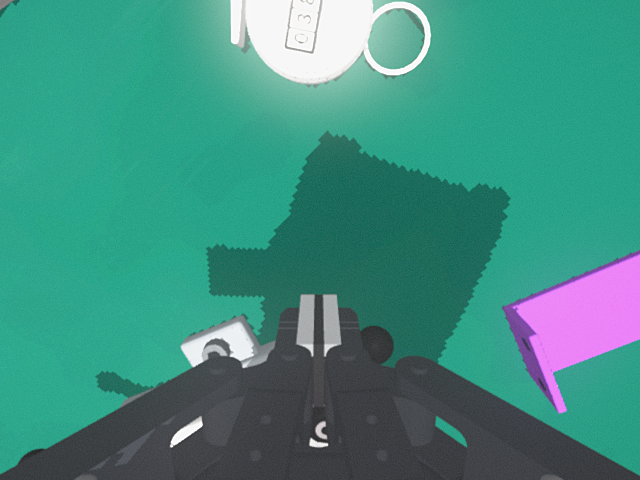

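Run:
```python
from h import *
s=wnow()
lev(s,4,(320,431),(377,344))
info()
```

```text
lever 4 hub [40.9 44.5] ball [74.6 69.4] r 42.6 theta(stud) 49.9 theta(hubpix) 53.6
t 12.50 fix xy [57.2 81.8] z 46.8 tip 38.8  xang_f 65.8 tilt [-0.013  0.002] F_f [-1.4 -0. ] Fz -0.5 w -0.00
```

{"fn": "apply_moves", "kwargs": {
  "steps": "0 0 0 0 -9 0 1; 0 0 0 0 -3 -20 1; 0 0 0 0 0 -30 1; 0 0 0 0 0 -5 1"
}}

```text
clock: 12.9
position: [0.5967, 0.3426, 0.1037]
ee_rot: [-2.886, -1.237, 0.005]
wrist_force: [0.0, 0.2, 0.0]
width: 0.003
```

Run:
```python
from h import *
print(cen(1,42,114,8,38));plan(*cen(1,42,114,8,38),100,114,n=6)
```

```text
[-90.79553833  44.59717336]
t 12.90 fix xy [49.7 88.4] z 103.7 tip 95.7  xang_f 65.7 tilt [-0.003  0.001] F_f [-0.   0.2] Fz 0.0 w 0.00
-0.0 0.0 -8.0 -16.3 -18.3 0.7 1.0; -0.0 0.0 -8.0 -13.6 -20.4 0.7 1.0; -0.0 0.0 -8.0 -10.6 -22.1 0.7 1.0; -0.0 0.0 -8.0 -7.4 -23.4 0.7 1.0; -0.0 0.0 -8.0 -4.0 -24.2 0.6 1.0
-0.0 0.0 -8.0 -0.6 -24.5 0.6 1.0
```

{"fn": "apply_moves", "kwargs": {
  "steps": "0 0 -8 -16.5 -18.5 0 1; 0 0 -8 -13.5 -20.5 0 1; 0 0 -8 -10.5 -22 0 1; 0 0 -8 -7.5 -23.5 0 1; 0 0 -8 -4 -24 0 1"
}}

```text
clock: 13.4
position: [0.4782, 0.3477, 0.1053]
ee_rot: [2.26, 2.173, 0.023]
wrist_force: [0.5, -0.9, 0.2]
width: -0.002
```

Run:
```python
from h import *
plan(*cen(1,42,114,8,38),90,114,n=2)
s=snap('top','top3.png')
cv2.imwrite('pics/ct3.png',cv2.resize(s['frame'][180:290,320:430,::-1],(550,550),interpolation=cv2.INTER_CUBIC))
```

```text
t 13.40 fix xy [-63.8  54. ] z 105.3 tip 97.3  xang_f 107.1 tilt [0.015 0.005] F_f [ 0.8 -0.7] Fz 0.2 w -0.00
0.4 -0.1 -3.5 -0.6 -14.4 7.4 1.0; 0.4 -0.1 -3.5 0.3 -14.3 7.5 1.0
```

View pics/ct3.png

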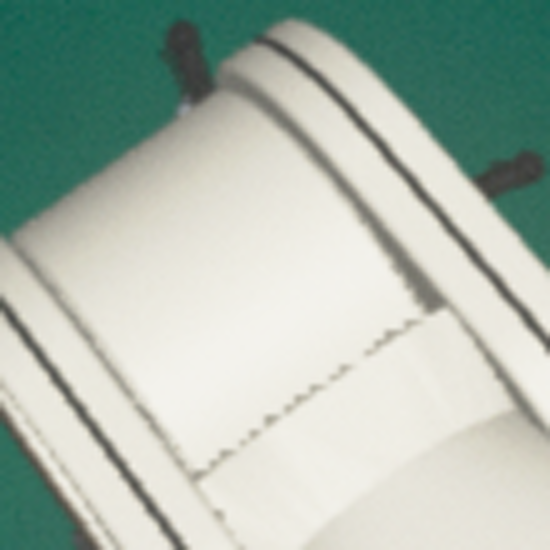

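Top is blocked by the arm; only the lever 3 and 4 ball ends show. Continue to lever 1, second pass.

{"fn": "apply_moves", "kwargs": {
  "steps": "0.4 0 -3.5 0 -15 5 1; 0.4 0 -3.5 0 -14 5 1; 0 0 0 0 -1 0 1"
}}

```text
clock: 13.75
position: [0.4431, 0.3482, 0.0951]
ee_rot: [-2.113, -2.323, -0.007]
wrist_force: [0.3, -0.5, -0.0]
width: -0.004
```

Run:
```python
from h import *
plan(*cen(1,42,114,8,38),48,114,n=2);wsnap('wrist14.png')
```

```text
t 13.75 fix xy [-97.2  42.9] z 95.1 tip 87.1  xang_f 114.7 tilt [0.002 0.004] F_f [ 0.5 -0.3] Fz -0.0 w -0.00
0.1 -0.1 0.4 -0.6 3.2 23.6 1.0; 0.1 -0.1 0.4 -0.6 3.2 23.6 1.0
```

View pics/wrist14.png

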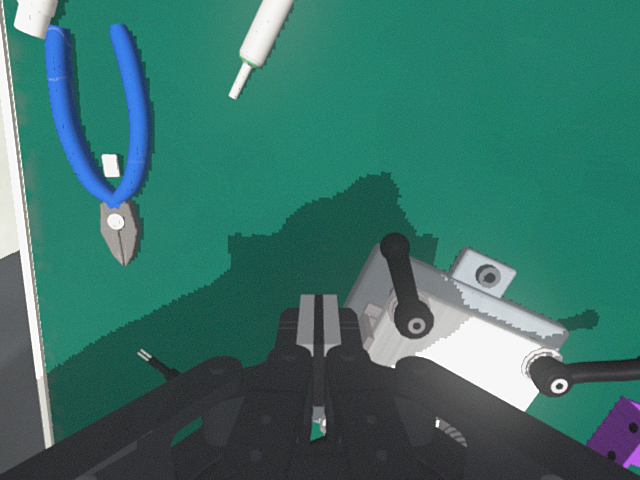

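Run:
```python
from h import *
s=wnow(); lev(s,1,(417,325),(395,245)); lev(s,4,(559,386),(640,369))
for t in (45,55,65,75,85,90): print(t,cen(1,t,114,0,38).round(1))
plan(-95,45,48,114,n=2)
```

```text
lever 1 hub [-42.8  43.6] ball [-70.5  74.6] r 43.3 theta(stud) 48.8 theta(hubpix) 48.2
lever 4 hub [39.9 43. ] ball [74.6 67.6] r 41.5 theta(stud) 51.9 theta(hubpix) 54.7
45 [-84.8  53. ]
55 [-81.3  60.9]
65 [-75.9  68.1]
75 [-72.2  73.3]
85 [-67.5  77.9]
90 [-64.7  80. ]
t 13.85 fix xy [-95.7  43.9] z 95.9 tip 87.9  xang_f 114.6 tilt [0.004 0.006] F_f [-0.6  0.4] Fz 0.3 w -0.00
0.1 -0.2 0.3 0.2 0.5 23.9 1.0; 0.1 -0.2 0.3 0.3 0.5 23.9 1.0
```

{"fn": "apply_moves", "kwargs": {
  "steps": "0 0 0 0.5 0 25 1; 0 0 0 0.5 0 23 1; 0 0 0 0 0 0 1"
}}

```text
clock: 14.15
position: [0.4501, 0.352, 0.0492]
ee_rot: [2.121, 2.314, 0.025]
wrist_force: [-0.8, -0.3, -0.3]
width: 0.001
```

Run:
```python
from h import *
plan(-76,68,45,114,n=5)
```

```text
t 14.15 fix xy [-91.7  48.8] z 49.2 tip 41.2  xang_f 114.3 tilt [0.012 0.01 ] F_f [-0.7 -0.6] Fz -0.3 w 0.00
0.2 -0.1 0.1 2.2 4.4 0.9 1.0; 0.2 -0.1 0.1 2.2 4.4 0.9 1.0; 0.2 -0.1 0.1 2.2 4.4 0.9 1.0; 0.2 -0.1 0.1 2.2 4.4 0.9 1.0; 0.2 -0.1 0.1 2.2 4.4 0.9 1.0
```

{"fn": "apply_moves", "kwargs": {
  "steps": "0.2 0 0 2 5 1.5 1; 0.2 0 0 2 5 1 1; 0 0 0 2 5 1 1; 0 0 0 2.5 5 1 1; 0 0 0 2 5 0 1"
}}

```text
clock: 14.65
position: [0.476, 0.3633, 0.0467]
ee_rot: [-2.126, -2.311, -0.009]
wrist_force: [-3.4, -3.0, -0.0]
width: 0.001
```

Run:
```python
from h import *
plan(-65,77,44,114,n=5)
```

```text
t 14.65 fix xy [-71.1  68. ] z 46.7 tip 38.7  xang_f 114.1 tilt [0.003 0.005] F_f [-2.2 -4. ] Fz -0.0 w 0.00
0.0 -0.1 0.0 1.1 1.8 0.6 1.0; 0.0 -0.1 0.0 1.1 1.8 0.6 1.0; 0.0 -0.1 0.0 1.1 1.8 0.6 1.0; 0.0 -0.1 0.0 1.1 1.8 0.6 1.0; 0.0 -0.1 0.0 1.1 1.8 0.6 1.0
```

{"fn": "apply_moves", "kwargs": {
  "steps": "0 0 0 2 4 1 1; 0 0 0 1.5 4 1 1; 0 0 0 1 4 0 1"
}}

```text
clock: 14.95
position: [0.4875, 0.3692, 0.0448]
ee_rot: [-2.124, -2.309, -0.006]
wrist_force: [-4.5, -2.6, -1.0]
width: -0.0
```

Run:
```python
from h import *
info();wsnap('wrist15.png')
```

```text
t 14.95 fix xy [-62.2  77.4] z 44.8 tip 36.8  xang_f 114.1 tilt [0.    0.005] F_f [-3.4 -4. ] Fz -1.0 w -0.00
```

View pics/wrist15.png

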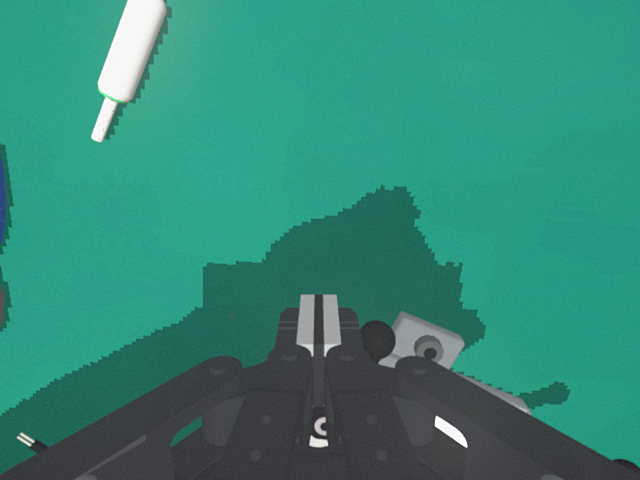

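Run:
```python
from h import *
s=wnow(); lev(s,1,(321,427),(377,340),.053,.05); info()
```

```text
lever 1 hub [-45.5  43.2] ball [-41.6  84. ] r 42.0 theta(stud) 90.5 theta(hubpix) 95.4
t 15.05 fix xy [-62.1  77.5] z 44.7 tip 36.7  xang_f 114.1 tilt [0.    0.006] F_f [-4.  -1.3] Fz 0.1 w 0.00
```

{"fn": "apply_moves", "kwargs": {
  "steps": "0 0 0 0 3 0 1; 0 0 0 0 3 0 1"
}}

```text
clock: 15.25
position: [0.4887, 0.3694, 0.0438]
ee_rot: [-2.118, -2.307, 0.005]
wrist_force: [-11.4, -2.4, 6.4]
width: -0.007
```

Run:
```python
from h import *
info()
```

```text
t 15.25 fix xy [-61.1  78. ] z 43.8 tip 35.8  xang_f 114.2 tilt [-0.01   0.005] F_f [-10.   -6.1] Fz 6.4 w -0.01
```

{"fn": "apply_moves", "kwargs": {
  "steps": "0 0 0 0 4 0 1; 0 0 0 0 4 0 1"
}}

```text
clock: 15.45
position: [0.489, 0.3695, 0.0437]
ee_rot: [-2.108, -2.302, 0.023]
wrist_force: [-14.6, -2.3, 9.4]
width: 0.002
```

Run:
```python
from h import *
info()
```

```text
t 15.45 fix xy [-60.9  78.1] z 43.7 tip 35.7  xang_f 114.3 tilt [-0.025  0.003] F_f [-13.  -7.] Fz 9.4 w 0.00
```

{"fn": "apply_moves", "kwargs": {
  "steps": "0 0 0 0 -9 0 1; 0 0 0 0 -4 -25 1; 0 0 0 0 0 -45 1; 0 0 0 0 0 -30 1"
}}

```text
clock: 15.85
position: [0.4789, 0.3692, 0.1432]
ee_rot: [-2.107, -2.306, 0.02]
wrist_force: [0.7, 0.3, 0.5]
width: 0.001
```

Run:
```python
from h import *
plan(93,-46,140,114,n=5)
```

```text
t 15.85 fix xy [-70.3  74.6] z 143.2 tip 135.2  xang_f 114.4 tilt [-0.022  0.003] F_f [0.6 0.5] Fz 0.5 w 0.00
-0.2 -0.1 0.1 -35.5 19.8 0.0 1.0; -0.2 -0.1 0.1 -35.4 19.8 0.2 1.0; -0.2 -0.1 0.1 -35.4 19.9 0.3 1.0; -0.2 -0.1 0.1 -35.4 19.9 0.4 1.0; -0.2 -0.1 0.1 -35.3 20.0 0.5 1.0
```

{"fn": "apply_moves", "kwargs": {
  "steps": "-0.2 -0.1 0 -35.5 20 0 1; -0.2 -0.1 0 -35.5 20 0 1; -0.2 0 0 -35.5 20 0 1; -0.2 0 0 -35.5 20 0 1; -0.2 0 0 -33 20 0 1"
}}

```text
clock: 16.35
position: [0.6088, 0.2115, 0.1554]
ee_rot: [2.095, 2.323, 0.057]
wrist_force: [0.1, 0.2, -0.7]
width: -0.001
```

Run:
```python
from h import *
plan(95,-46,48,114,n=4);wsnap('wrist16.png')
```

```text
t 16.35 fix xy [104.4 -31.4] z 155.4 tip 147.4  xang_f 115.2 tilt [0.034 0.018] F_f [-0.   0.3] Fz -0.7 w -0.00
0.5 -0.2 0.3 -2.7 -4.7 26.7 1.0; 0.5 -0.2 0.3 -2.6 -4.4 26.7 1.0; 0.5 -0.2 0.3 -2.5 -4.1 26.8 1.0; 0.5 -0.2 0.3 -2.5 -3.9 26.8 1.0
```

View pics/wrist16.png

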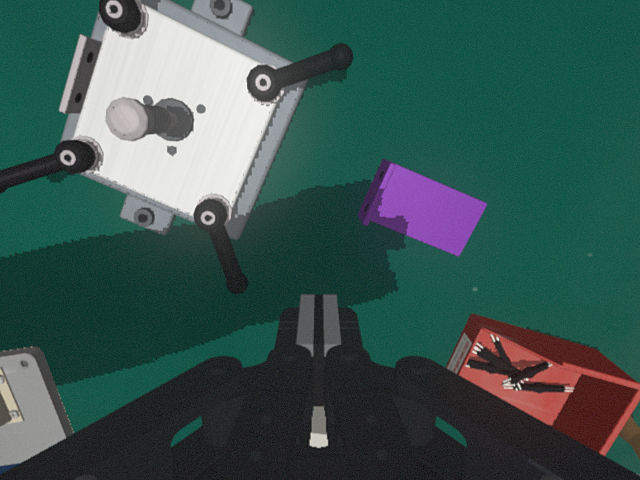

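Run:
```python
from h import *
s=wnow(); lev(s,3,(211,217),(237,284)); lev(s,4,(264,83),(342,55)); lev(s,2,(72,157),(3,182)); info()
```

```text
lever 3 hub [ 46.2 -42.5] ball [ 75.8 -77.4] r 49.0 theta(stud) 46.3 theta(hubpix) 49.6
lever 4 hub [45.8 38.9] ball [78.  69.7] r 45.5 theta(stud) 52.4 theta(hubpix) 46.2
lever 2 hub [-35.8 -41.8] ball [-68.5 -72.6] r 40.5 theta(stud) 40.8 theta(hubpix) 46.7
t 16.45 fix xy [107.4 -33.6] z 155.2 tip 147.2  xang_f 114.8 tilt [0.036 0.017] F_f [0.  0.2] Fz 0.4 w 0.00
```

{"fn": "apply_moves", "kwargs": {
  "steps": "0.5 -0.2 0 -3 -4 27 1; 0.5 -0.2 0 -3 -3 27 1; 0.5 -0.2 0 -2 -2 27 1; 0 0 0 -2 -2 22 1; 0 0 0 0 0 0 1"
}}

```text
clock: 16.95
position: [0.6131, 0.2008, 0.0542]
ee_rot: [2.102, 2.309, 0.046]
wrist_force: [-0.2, -0.2, -0.6]
width: 0.001
```

Run:
```python
from h import *
plan(70,-68,46,114,n=6)
```

```text
t 16.95 fix xy [112. -40.] z 54.2 tip 46.2  xang_f 114.7 tilt [0.033 0.01 ] F_f [-0.1 -0.3] Fz -0.6 w 0.00
0.3 -0.1 0.1 -1.3 -8.3 1.1 1.0; 0.3 -0.1 0.1 -1.3 -8.3 1.1 1.0; 0.3 -0.1 0.1 -1.4 -8.3 1.2 1.0; 0.3 -0.1 0.1 -1.4 -8.3 1.2 1.0; 0.3 -0.1 0.1 -1.4 -8.3 1.3 1.0
0.3 -0.1 0.1 -1.4 -8.3 1.3 1.0
```

{"fn": "apply_moves", "kwargs": {
  "steps": "0.5 0 0 0.5 -9 3 1; 0.5 0 0 0 -9 2 1; 0.3 0 0 -1 -6 2 1; 0.3 0 0 -2 -6 1 1; 0 0 0 -2 -6 0 1"
}}

```text
clock: 17.45
position: [0.5794, 0.1959, 0.0503]
ee_rot: [2.109, 2.323, 0.028]
wrist_force: [0.2, 0.3, 0.3]
width: -0.002
```

Run:
```python
from h import *
plan(61,-78,45,114,n=5)
```

```text
t 17.45 fix xy [ 81.8 -55.8] z 50.3 tip 42.3  xang_f 114.8 tilt [0.015 0.011] F_f [0.1 0.3] Fz 0.3 w -0.00
0.2 -0.1 0.2 -2.3 -5.7 1.0 1.0; 0.2 -0.1 0.2 -2.3 -5.6 1.0 1.0; 0.2 -0.1 0.2 -2.3 -5.6 1.0 1.0; 0.2 -0.1 0.2 -2.3 -5.6 1.0 1.0; 0.2 -0.1 0.2 -2.3 -5.6 1.0 1.0
```

{"fn": "apply_moves", "kwargs": {
  "steps": "0.2 0 0 -2.5 -5.5 2.5 1; 0.2 0 0 -2.5 -5.5 2 1; 0 0 0 -2.5 -5.5 2 1; 0 0 0 -2 -5.5 1 1; 0 0 0 -2 -5 0 1"
}}

```text
clock: 17.95
position: [0.5599, 0.1864, 0.048]
ee_rot: [2.107, 2.324, 0.054]
wrist_force: [4.2, 4.0, -0.3]
width: 0.002
```

Run:
```python
from h import *
plan(61,-78,45,114,n=3)
```

```text
t 17.95 fix xy [ 66.6 -71.2] z 48.0 tip 40.0  xang_f 114.9 tilt [0.027 0.023] F_f [2.7 5.2] Fz -0.3 w 0.00
0.5 -0.4 0.3 -1.3 -2.7 0.9 1.0; 0.5 -0.4 0.3 -1.3 -2.6 0.9 1.0; 0.5 -0.4 0.3 -1.3 -2.6 1.0 1.0
```

{"fn": "apply_moves", "kwargs": {
  "steps": "0.5 0 0 -2 -4.5 2 1; 0.5 0 0 -2 -4 2 1; 0 0 0 -1 -4 1 1; 0 0 0 0 -4 0 1"
}}

```text
clock: 18.35
position: [0.5503, 0.1806, 0.0455]
ee_rot: [2.11, 2.324, 0.055]
wrist_force: [11.1, 3.5, -2.1]
width: 0.002
```

Run:
```python
from h import *
plan(61,-78,45,114,n=3)
```

```text
t 18.35 fix xy [ 59.5 -79.9] z 45.5 tip 37.5  xang_f 114.9 tilt [0.025 0.024] F_f [9.3 6.9] Fz -2.1 w 0.00
0.5 -0.4 0.3 0.3 0.7 0.2 1.0; 0.5 -0.4 0.3 0.3 0.7 0.2 1.0; 0.5 -0.4 0.3 0.4 0.7 0.2 1.0
```

{"fn": "apply_moves", "kwargs": {
  "steps": "0 0 0 0 -4 0 1; 0 0 0 0 -4 0 1"
}}

```text
clock: 18.55
position: [0.5499, 0.1801, 0.0466]
ee_rot: [2.104, 2.313, 0.074]
wrist_force: [12.8, 3.7, -5.7]
width: -0.004
```

Run:
```python
from h import *
info()
```

```text
t 18.55 fix xy [ 59.3 -80.5] z 46.6 tip 38.6  xang_f 114.8 tilt [0.042 0.025] F_f [10.9  7.8] Fz -5.7 w -0.00
```

{"fn": "apply_moves", "kwargs": {
  "steps": "-0.5 0 0 0 9 0 1; -0.5 0 0 0 5 -20 1; 0 0 0 0 0 -35 1; 0 0 0 0 0 -5 1"
}}

```text
clock: 18.95
position: [0.5526, 0.1751, 0.102]
ee_rot: [2.103, 2.308, 0.063]
wrist_force: [0.6, -0.4, 0.7]
width: -0.003
```

Run:
```python
from h import *
print(cen(2,42,114,8,38)); plan(-45,-94,105,114,n=4)
```

```text
[-45.91538658 -89.60861382]
t 18.95 fix xy [ 63.4 -84.3] z 102.0 tip 94.0  xang_f 114.6 tilt [0.041 0.017] F_f [ 0.6 -0.2] Fz 0.7 w -0.00
0.6 -0.2 0.2 9.1 -25.6 -1.7 1.0; 0.6 -0.2 0.2 9.0 -25.6 -1.5 1.0; 0.6 -0.2 0.2 9.0 -25.7 -1.2 1.0; 0.6 -0.2 0.2 8.9 -25.7 -1.0 1.0
```

{"fn": "apply_moves", "kwargs": {
  "steps": "0.6 -0.2 0 9 -26 -1 1; 0.6 -0.2 0 9 -26 0 1; 0.6 -0.2 0 8 -26 0 1; 0.6 -0.2 0 8 -26 0 1; 0 0 0 0 0 0 1"
}}

```text
clock: 19.45
position: [0.4335, 0.1936, 0.095]
ee_rot: [-2.115, -2.314, 0.035]
wrist_force: [0.4, -0.5, 0.2]
width: -0.001
```

Run:
```python
from h import *
plan(-45,-93,47,114,n=3);wsnap('wrist17.png')
```

```text
t 19.45 fix xy [ -55.1 -106.2] z 95.0 tip 87.0  xang_f 114.4 tilt [-0.019 -0.012] F_f [ 0.6 -0.3] Fz 0.2 w -0.00
-0.4 0.2 0.1 2.8 5.2 15.9 1.0; -0.4 0.2 0.1 2.7 5.1 15.9 1.0; -0.4 0.2 0.1 2.7 5.0 16.0 1.0
```

View pics/wrist17.png

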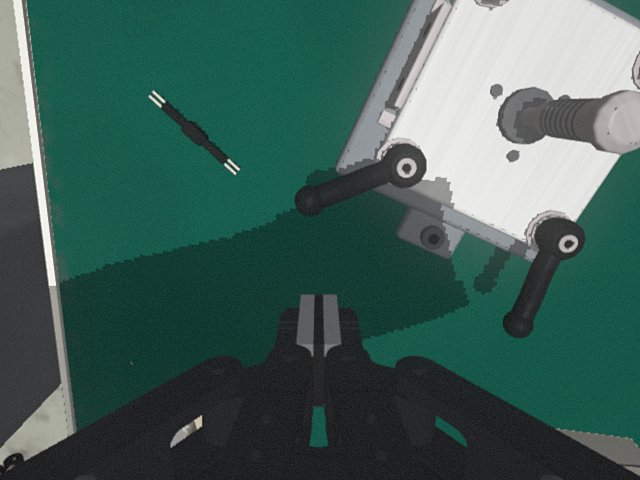

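Run:
```python
from h import *
s=wnow(); lev(s,2,(406,168),(311,200)); lev(s,3,(568,244),(519,323),.052,.049); info()
plan(-52,-97,47,114,n=3)
for t in (45,55,65,75,85,90): print(t,cen(2,t,114,0,38).round(1))
```

```text
lever 2 hub [-40.2 -41.4] ball [-71.1 -71.6] r 41.5 theta(stud) 44.5 theta(hubpix) 45.7
lever 3 hub [ 43.7 -41.5] ball [ 48.  -86.1] r 44.5 theta(stud) 82.2 theta(hubpix) 84.4
t 19.55 fix xy [ -51.9 -104.7] z 95.6 tip 87.6  xang_f 114.4 tilt [-0.015 -0.011] F_f [0.3 0.1] Fz -0.6 w 0.00
t 19.55 fix xy [ -51.9 -104.7] z 95.6 tip 87.6  xang_f 114.4 tilt [-0.015 -0.011] F_f [0.3 0.1] Fz -0.6 w 0.00
-0.3 0.2 0.1 2.5 1.3 16.2 1.0; -0.3 0.2 0.1 2.4 1.2 16.2 1.0; -0.3 0.2 0.1 2.4 1.1 16.2 1.0
45 [-54.4 -83.3]
55 [-62.5 -79. ]
65 [-69.6 -72.8]
75 [-74.  -69.4]
85 [-78.1 -65.4]
90 [-80.  -62.9]
```

Run:
```python
from h import *
import pickle
s=wsnap('w18.png'); info(); pickle.dump({k:s[k] for k in s},open('s18.pkl','wb'))
cv2.imwrite('pics/w18c.png',cv2.resize(s['frame'][140:350,480:640,::-1],(457,600),interpolation=cv2.INTER_CUBIC))
```

```text
t 19.60 fix xy [ -50.7 -103.9] z 96.1 tip 88.1  xang_f 114.3 tilt [-0.013 -0.01 ] F_f [-0.5  0.7] Fz -0.3 w 0.00
```

View pics/w18c.png

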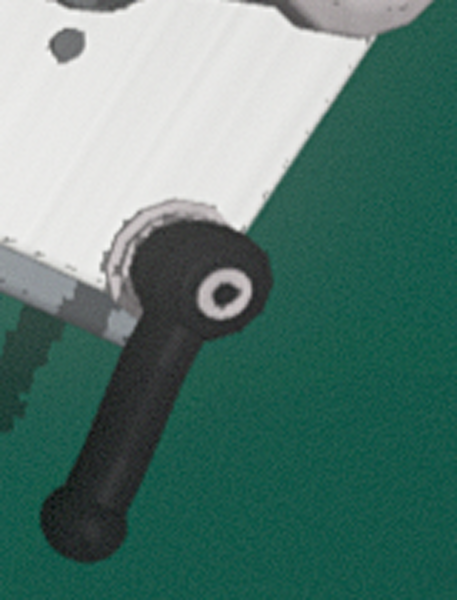

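Run:
```python
from h import *
import pickle
s=pickle.load(open('s18.pkl','rb'))
k=160/457
q=lambda x,y:(480+x*k,140+y*k)
lev(s,3,q(224,294),q(84,522),.055,.049)
lev(s,3,q(224,294),q(84,522),.060,.053)
a=q(170,330);
for z in(.049,.053): print(w2f(wplane(s,a,z))*1e3)
print('corner',w2f(wplane(s,q(375,40),.032))*1e3,w2f(wplane(s,q(250,225),.032))*1e3)
```

```text
lever 3 hub [ 37.4 -42.7] ball [ 43.7 -88. ] r 46.0 theta(stud) 87.9 theta(hubpix) 82.1
lever 3 hub [ 34.  -42.4] ball [ 40.9 -86.7] r 44.8 theta(stud) 91.4 theta(hubpix) 81.1
[ 37.12094245 -51.94121255]
[ 34.48651146 -51.49879172]
corner [50.00363836  3.24081885] [ 49.8627573  -31.67295894]
```

{"fn": "apply_moves", "kwargs": {
  "steps": "-0.3 0.2 0 2 1 18 1; -0.3 0.2 0 2 1 18 1; 0 0 0 2 1 13 1; 0 0 0 0 0 0 1"
}}

```text
clock: 20.0
position: [0.4449, 0.1992, 0.0454]
ee_rot: [2.125, 2.311, -0.001]
wrist_force: [0.2, -1.4, 0.5]
width: 0.001
```

Run:
```python
from h import *
plan(-65,-76,46,114,n=6)
```

```text
t 20.00 fix xy [-46.2 -97.1] z 45.4 tip 37.4  xang_f 114.1 tilt [ 0.001 -0.002] F_f [ 0.6 -1.2] Fz 0.5 w 0.00
0.0 0.0 0.0 4.5 -1.4 -0.1 1.0; 0.0 0.0 0.0 4.5 -1.4 -0.1 1.0; 0.0 0.0 0.0 4.5 -1.4 -0.1 1.0; 0.0 0.0 0.0 4.5 -1.4 -0.1 1.0; 0.0 0.0 0.0 4.5 -1.4 -0.1 1.0
0.0 0.0 0.0 4.5 -1.4 -0.1 1.0
```

{"fn": "apply_moves", "kwargs": {
  "steps": "0 0 0 5 -2 0 1; 0 0 0 5 -2 0 1; 0 0 0 5 -2.5 0 1; 0 0 0 5 -2.5 0 1; 0 0 0 5 -2.5 0 1"
}}

```text
clock: 20.5
position: [0.4337, 0.2232, 0.0467]
ee_rot: [2.126, 2.304, 0.0]
wrist_force: [2.7, -3.1, -3.3]
width: -0.0
```

Run:
```python
from h import *
plan(-80,-61,46,114,n=4); wsnap('wrist19.png')
```

```text
t 20.50 fix xy [-64.7 -78.2] z 46.7 tip 38.7  xang_f 113.9 tilt [ 0.005 -0.004] F_f [ 3.6 -2. ] Fz -3.3 w -0.00
0.1 0.1 -0.0 5.5 -1.8 0.2 1.0; 0.1 0.1 -0.0 5.5 -1.8 0.2 1.0; 0.1 0.1 -0.0 5.5 -1.8 0.2 1.0; 0.1 0.1 -0.0 5.5 -1.7 0.2 1.0
```

View pics/wrist19.png

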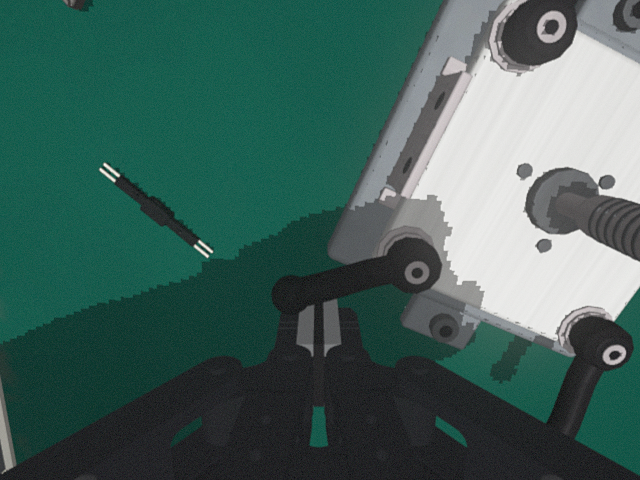

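{"fn": "apply_moves", "kwargs": {
  "steps": "0 0 0 5.5 -1.5 0.5 1; 0 0 0 5.5 -1.5 0.5 1; 0 0 0 5 -1 0 1"
}}

```text
clock: 20.85
position: [0.4291, 0.239, 0.046]
ee_rot: [2.124, 2.299, 0.0]
wrist_force: [2.3, -5.4, -0.8]
width: 0.002
```

Run:
```python
from h import *
plan(-78,-58,46,114,n=3); wsnap('wrist20.png')
```

```text
t 20.85 fix xy [-74.2 -64.8] z 46.0 tip 38.0  xang_f 113.8 tilt [ 0.008 -0.007] F_f [ 3.9 -4.3] Fz -0.8 w 0.00
0.1 0.2 -0.1 2.6 -0.2 -0.0 1.0; 0.1 0.2 -0.1 2.6 -0.2 -0.0 1.0; 0.1 0.2 -0.1 2.6 -0.2 -0.0 1.0
```

View pics/wrist20.png

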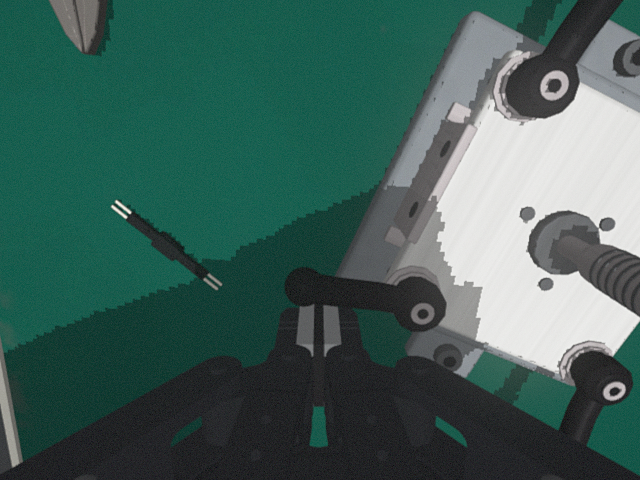

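{"fn": "apply_moves", "kwargs": {
  "steps": "0 0 0 4 -0.5 0.5 1; 0 0 0 4 0 0 1; 0 0 0 3 0 0 1"
}}

```text
clock: 21.2
position: [0.4274, 0.2451, 0.0455]
ee_rot: [2.12, 2.289, -0.014]
wrist_force: [3.0, -13.0, 2.4]
width: 0.005
```

Run:
```python
from h import *
info()
```

```text
t 21.20 fix xy [-77.9 -59.6] z 45.5 tip 37.5  xang_f 113.7 tilt [ 0.01  -0.021] F_f [  7.1 -11.3] Fz 2.4 w 0.00
```

{"fn": "apply_moves", "kwargs": {
  "steps": "0 0 0 4 0 0 1; 0 0 0 4 0 0 1"
}}

```text
clock: 21.4
position: [0.4274, 0.2452, 0.0455]
ee_rot: [2.116, 2.272, -0.031]
wrist_force: [3.7, -14.8, 5.2]
width: 0.001
```

Run:
```python
from h import *
info(); s=wsnap('wrist21.png')
```

```text
t 21.40 fix xy [-77.9 -59.4] z 45.5 tip 37.5  xang_f 113.4 tilt [ 0.013 -0.039] F_f [  8.4 -12.7] Fz 5.2 w 0.00
```

View pics/wrist21.png

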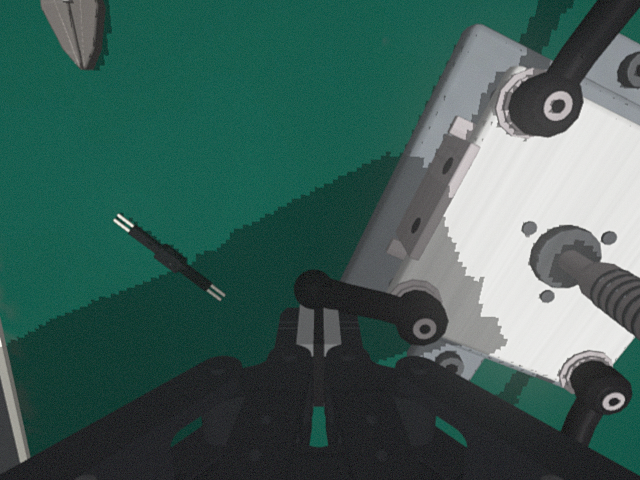

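{"fn": "apply_moves", "kwargs": {
  "steps": "0 0 0 -9 0 0 1; 0.6 0.8 0 -5 0 -25 1; 0 0 0 0 0 -45 1; 0 0 0 0 0 -30 1"
}}

```text
clock: 21.85
position: [0.4221, 0.2337, 0.1442]
ee_rot: [2.136, 2.296, -0.045]
wrist_force: [1.5, 0.9, 0.5]
width: -0.003
```

Run:
```python
from h import *
plan(44,97,140,114,n=5)
```

```text
t 21.85 fix xy [-79.1 -72.1] z 144.2 tip 136.2  xang_f 113.4 tilt [-0.015 -0.025] F_f [1.1 1.3] Fz 0.5 w -0.00
-0.2 0.3 -0.1 21.3 36.0 -0.3 1.0; -0.2 0.3 -0.1 21.2 36.1 -0.1 1.0; -0.2 0.3 -0.1 21.1 36.1 0.2 1.0; -0.2 0.3 -0.1 21.0 36.2 0.4 1.0; -0.2 0.3 -0.1 21.0 36.2 0.6 1.0
```

{"fn": "apply_moves", "kwargs": {
  "steps": "-0.2 0.3 0 21 36 -1 1; -0.2 0.3 0 21 36 0 1; -0.2 0.3 0 21 36 0 1; -0.2 0.3 0 21 35 0 1; -0.2 0.3 0 20 30 0 1"
}}

```text
clock: 22.35
position: [0.5884, 0.3578, 0.1525]
ee_rot: [-2.129, -2.294, -0.027]
wrist_force: [-0.4, 0.6, -0.2]
width: 0.003
```

Run:
```python
from h import *
plan(44,98,47,114,n=4); wsnap('wrist22.png')
```

```text
t 22.35 fix xy [ 36.8 100. ] z 152.5 tip 144.5  xang_f 113.6 tilt [0.003 0.021] F_f [-0.6  0.4] Fz -0.2 w 0.00
0.1 -0.3 -0.1 -1.7 1.3 26.3 1.0; 0.1 -0.3 -0.1 -1.6 1.4 26.4 1.0; 0.1 -0.3 -0.1 -1.5 1.4 26.4 1.0; 0.1 -0.3 -0.1 -1.3 1.4 26.4 1.0
```

View pics/wrist22.png

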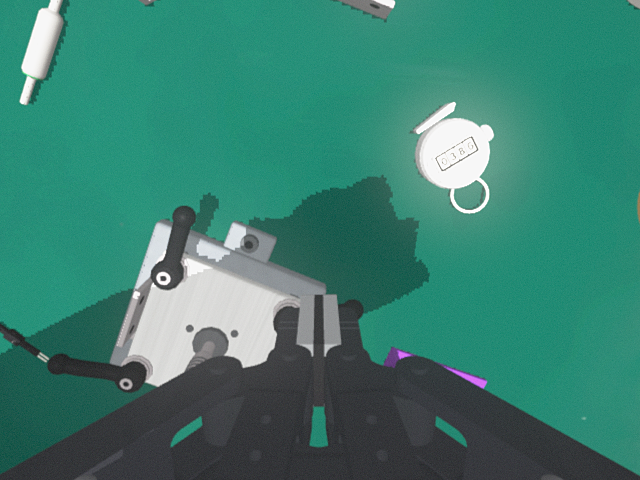

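{"fn": "apply_moves", "kwargs": {
  "steps": "0 -0.3 0 -2 0 27 1; 0 -0.3 0 -2 0 27 1; 0 -0.3 0 -2 0 27 1; 0 0 0 -1 0 22 1; 0 0 0 0 0 0 1"
}}

```text
clock: 22.9
position: [0.5918, 0.3629, 0.0422]
ee_rot: [-2.122, -2.301, -0.023]
wrist_force: [-1.1, -0.1, -0.7]
width: -0.002
```

Run:
```python
from h import *
plan(50,96,47,114,n=3);plan(65,78,47,114,n=5)
```

```text
t 22.90 fix xy [ 38.3 105.9] z 42.2 tip 34.2  xang_f 113.9 tilt [0.001 0.018] F_f [-1.  -0.4] Fz -0.7 w -0.00
0.1 -0.3 -0.0 -4.6 2.2 -1.7 1.0; 0.1 -0.3 -0.0 -4.6 2.2 -1.6 1.0; 0.1 -0.3 -0.0 -4.6 2.2 -1.6 1.0
t 22.90 fix xy [ 38.3 105.9] z 42.2 tip 34.2  xang_f 113.9 tilt [0.001 0.018] F_f [-1.  -0.4] Fz -0.7 w -0.00
0.0 -0.2 -0.0 -7.2 2.6 -1.1 1.0; 0.0 -0.2 -0.0 -7.3 2.6 -1.1 1.0; 0.0 -0.2 -0.0 -7.3 2.6 -1.0 1.0; 0.0 -0.2 -0.0 -7.3 2.6 -1.0 1.0; 0.0 -0.2 -0.0 -7.3 2.6 -1.0 1.0
```

{"fn": "apply_moves", "kwargs": {
  "steps": "0 -0.3 0 -4 3 -2 1; 0 -0.3 0 -5 3 -1 1; 0 -0.3 0 -5 2.5 -1 1; 0 0 0 -5 2.5 0 1; 0 0 0 -5 2.5 0 1"
}}

```text
clock: 23.4
position: [0.6097, 0.3413, 0.0524]
ee_rot: [2.127, 2.311, 0.017]
wrist_force: [0.2, -0.0, 0.8]
width: -0.001
```

Run:
```python
from h import *
plan(72,68,46,114,n=4)
```

```text
t 23.40 fix xy [62.4 91.5] z 52.4 tip 44.4  xang_f 114.0 tilt [0.008 0.008] F_f [0.2 0. ] Fz 0.8 w -0.00
0.1 -0.1 0.0 -6.3 -0.2 1.5 1.0; 0.1 -0.1 0.0 -6.3 -0.2 1.6 1.0; 0.1 -0.1 0.0 -6.3 -0.2 1.6 1.0; 0.1 -0.1 0.0 -6.3 -0.2 1.6 1.0
```

{"fn": "apply_moves", "kwargs": {
  "steps": "0 0 0 -3 0 6 1; 0 0 0 -5 1 2 1; 0 0 0 -5 1 1 1; 0 0 0 -5 1 0 1"
}}

```text
clock: 23.8
position: [0.6166, 0.3246, 0.0453]
ee_rot: [-2.127, -2.311, -0.03]
wrist_force: [-0.8, 3.2, -0.4]
width: 0.001
```

Run:
```python
from h import *
plan(78,59,45,114,n=4)
```

```text
t 23.80 fix xy [74.4 78. ] z 45.3 tip 37.3  xang_f 114.1 tilt [0.012 0.015] F_f [-1.8  2.8] Fz -0.4 w 0.00
0.2 -0.2 0.0 -4.7 -1.1 -0.0 1.0; 0.2 -0.2 0.0 -4.7 -1.1 0.0 1.0; 0.2 -0.2 0.0 -4.7 -1.1 0.0 1.0; 0.2 -0.2 0.0 -4.7 -1.1 0.0 1.0
```

{"fn": "apply_moves", "kwargs": {
  "steps": "0 0 0 -5 -1 0 1; 0 0 0 -5 -1 0 1; 0 0 0 -5 -1 0 1; 0 0 0 -4 -1 0 1"
}}

```text
clock: 24.2
position: [0.6159, 0.3053, 0.0448]
ee_rot: [2.126, 2.312, 0.038]
wrist_force: [2.5, 3.4, -1.4]
width: -0.003
```

Run:
```python
from h import *
plan(78,59,45,114,n=4)
```

```text
t 24.20 fix xy [80.2 59.5] z 44.8 tip 36.8  xang_f 114.1 tilt [0.016 0.018] F_f [1.2 4. ] Fz -1.4 w -0.00
0.3 -0.2 0.0 0.1 -0.5 -0.1 1.0; 0.3 -0.2 0.0 0.1 -0.5 -0.1 1.0; 0.3 -0.2 0.0 0.1 -0.5 -0.0 1.0; 0.3 -0.2 0.0 0.1 -0.6 -0.0 1.0
```

{"fn": "apply_moves", "kwargs": {
  "steps": "0 0 0 -4 0 0 1; 0 0 0 -4 0 0 1; 0 0 0 -4 0 0 1"
}}

```text
clock: 24.5
position: [0.6153, 0.3019, 0.045]
ee_rot: [-2.11, -2.307, -0.057]
wrist_force: [1.4, 14.7, -3.1]
width: -0.001
```

Run:
```python
from h import *
info()
```

```text
t 24.50 fix xy [80.7 56.1] z 45.0 tip 37.0  xang_f 114.4 tilt [0.014 0.037] F_f [-3.6 14.3] Fz -3.1 w -0.00
```

{"fn": "apply_moves", "kwargs": {
  "steps": "0 0 0 -4 0 0 1; 0 0 0 -4 0 0 1"
}}

```text
clock: 24.7
position: [0.6153, 0.3022, 0.0452]
ee_rot: [-2.095, -2.305, -0.075]
wrist_force: [1.7, 12.6, -2.7]
width: -0.001
```

Run:
```python
from h import *
info()
```

```text
t 24.70 fix xy [80.6 56.4] z 45.2 tip 37.2  xang_f 114.8 tilt [0.013 0.053] F_f [-2.5 12.5] Fz -2.7 w -0.00
```

{"fn": "apply_moves", "kwargs": {
  "steps": "0 0 0 9 0 0 1; 0 0 0 4 0 -25 1; 0 0 0 0 0 -45 1; 0 0 0 0 0 -45 1"
}}

```text
clock: 25.1
position: [0.6038, 0.3037, 0.1516]
ee_rot: [-2.092, -2.301, -0.026]
wrist_force: [0.7, 0.1, 0.6]
width: -0.003
```

Run:
```python
from h import *
plan(22,-50,210,114,n=4)
```

```text
t 25.10 fix xy [69.2 54. ] z 151.6 tip 143.6  xang_f 114.7 tilt [-0.012  0.034] F_f [0.6 0.4] Fz 0.6 w -0.00
-0.1 -0.5 0.2 -18.2 -21.7 -15.1 1.0; -0.1 -0.5 0.2 -18.4 -21.6 -15.0 1.0; -0.1 -0.5 0.2 -18.6 -21.6 -14.8 1.0; -0.1 -0.5 0.2 -18.8 -21.5 -14.7 1.0
```

{"fn": "apply_moves", "kwargs": {
  "steps": "0 -0.5 0 -18 -21.5 -15 1; 0 -0.5 0 -18.5 -21.5 -15 1; 0 -0.5 0 -18.5 -21.5 -15 1; 0 -0.5 0 -19 -21.5 -15 1; 0 0 0 0 0 0 1"
}}

```text
clock: 25.6
position: [0.5224, 0.2133, 0.2194]
ee_rot: [2.114, 2.32, -0.017]
wrist_force: [0.8, -0.2, 0.8]
width: -0.005
```

Run:
```python
from h import *
import pickle
info(); s=wsnap('wrist23.png'); pickle.dump({k:s[k] for k in s},open('s23.pkl','wb'))
```

```text
t 25.60 fix xy [ 22.3 -58.2] z 219.4 tip 211.4  xang_f 114.6 tilt [-0.005 -0.01 ] F_f [0.9 0.1] Fz 0.8 w -0.00
```

View pics/wrist23.png

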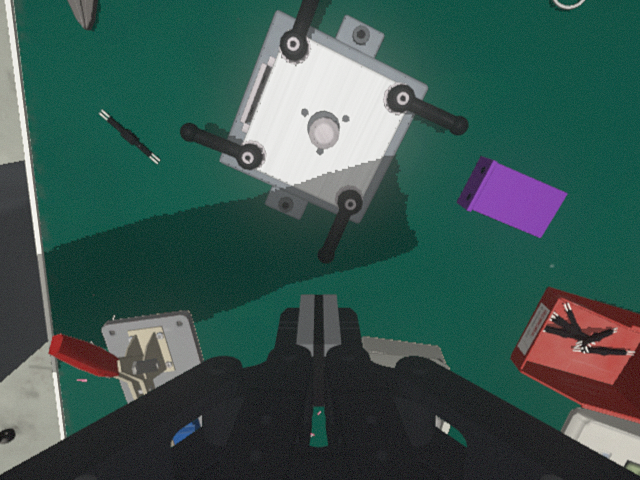

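Run:
```python
from h import *
import pickle
s=pickle.load(open('s23.pkl','rb'))
for l,h,b in((1,(293,44),(309,3)),(2,(249,157),(189,131)),(3,(349,204),(326,256)),(4,(402,99),(459,125))): lev(s,l,h,b,.050,.050)
for z in (.100,): print('punch',z,w2f(wplane(s,(323,132),z))*1e3)
cv2.imwrite('pics/w23c.png',cv2.resize(s['frame'][0:270,170:480,::-1],(689,600),interpolation=cv2.INTER_CUBIC))
```

```text
lever 1 hub [-42.8  40.7] ball [-43.1  67.6] r 25.6 theta(stud) 87.6 theta(hubpix) 89.4
lever 2 hub [-42.  -42.1] ball [-88.1 -42.9] r 46.1 theta(stud) 88.8 theta(hubpix) 89.0
lever 3 hub [ 40.1 -43.2] ball [ 42.1 -88.7] r 46.7 theta(stud) 89.9 theta(hubpix) 87.5
lever 4 hub [40.8 40.3] ball [86.1 41.7] r 44.1 theta(stud) 90.4 theta(hubpix) 88.2
punch 0.1 [-1.70209609 -0.46404749]
```

View pics/w23c.png

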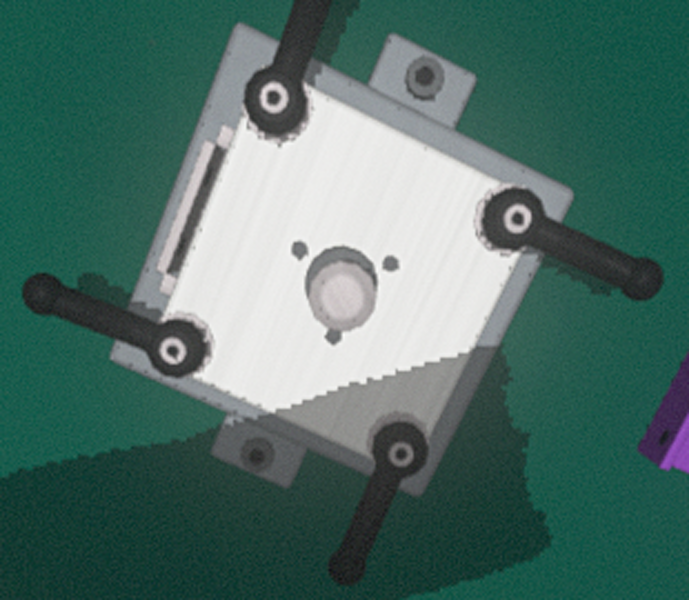

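Run:
```python
from h import *
import pickle
s=pickle.load(open('s23.pkl','rb'))
for p in((161,272),(208,143)): print(w2f(wplane(s,(170+p[0]/2.2226,p[1]/2.2222),.041))*1e3)
plan(-0.5,-0.3,125,114,n=4)
```

```text
[-56.60777686 -22.33100375]
[-57.44944684  20.77519211]
t 25.65 fix xy [ 22.7 -57.1] z 218.3 tip 210.3  xang_f 114.6 tilt [-0.005 -0.009] F_f [0.3 0.2] Fz -0.0 w 0.00
-0.1 0.1 0.2 15.5 0.8 23.2 1.0; -0.1 0.1 0.2 15.5 0.7 23.2 1.0; -0.1 0.1 0.2 15.4 0.6 23.2 1.0; -0.1 0.1 0.2 15.4 0.6 23.3 1.0
```

{"fn": "apply_moves", "kwargs": {
  "steps": "0 0 0 15.5 1 15 1; 0 0 0 15.5 0.5 15 1; 0 0 0 15 0.5 15 1; 0 0 0 13 0 15 1; 0 0 0 0 0 10 1"
}}

```text
clock: 26.15
position: [0.5189, 0.2776, 0.1378]
ee_rot: [2.115, 2.321, -0.025]
wrist_force: [-0.1, -0.0, -0.3]
width: -0.001
```

Run:
```python
from h import *
plan(0,0,118,114,n=3)
```

```text
t 26.15 fix xy [-2.3  1.3] z 137.8 tip 129.8  xang_f 114.6 tilt [-0.01  -0.013] F_f [-0.1 -0.1] Fz -0.3 w -0.00
-0.2 0.2 0.2 -0.6 0.6 6.6 1.0; -0.2 0.2 0.2 -0.6 0.6 6.6 1.0; -0.2 0.2 0.2 -0.7 0.5 6.6 1.0
```

{"fn": "apply_moves", "kwargs": {
  "steps": "-0.2 0.2 0 -1 0.5 7 1; -0.2 0.2 0 -1 0.5 7 1; 0 0 0 -1 0.5 5 1; 0 0 0 0 0 0 1"
}}

```text
clock: 26.55
position: [0.5183, 0.2735, 0.1116]
ee_rot: [-2.114, -2.322, 0.024]
wrist_force: [0.7, -0.4, 0.6]
width: 0.001
```

Run:
```python
from h import *
plan(0,0,110,114,n=2)
snap('side','side5.png'); a=cv2.imread('pics/side5.png')[130:310,260:440]; cv2.imwrite('pics/c5.png',cv2.resize(a,(600,600),interpolation=cv2.INTER_CUBIC))
```

```text
t 26.55 fix xy [-1.5 -2.7] z 111.6 tip 103.6  xang_f 114.7 tilt [-0.011 -0.01 ] F_f [ 0.8 -0.1] Fz 0.6 w 0.00
-0.3 0.3 0.3 0.9 1.3 0.8 1.0; -0.3 0.3 0.3 0.9 1.2 0.8 1.0
```

View pics/c5.png

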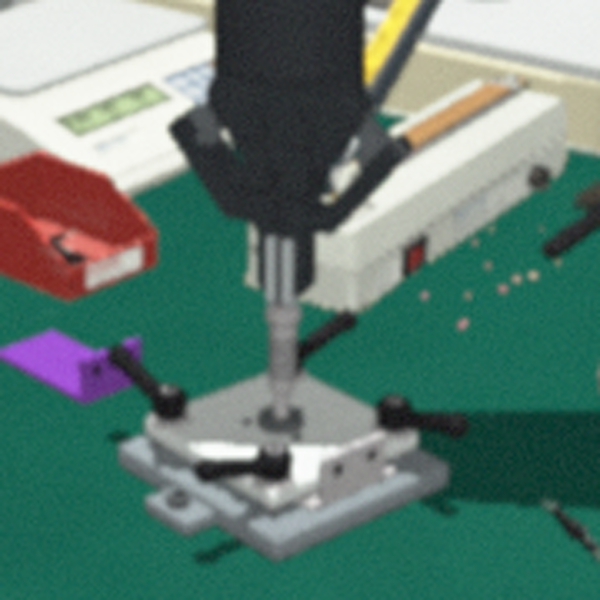

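{"fn": "apply_moves", "kwargs": {
  "steps": "-0.3 0.3 0 1 1.5 0 1; -0.3 0.3 0 1 1 0.5 1; 0 0 0 0 0 0 1"
}}

```text
clock: 26.9
position: [0.5227, 0.2758, 0.1138]
ee_rot: [-2.117, -2.322, -0.009]
wrist_force: [0.2, -0.7, 1.1]
width: 0.002
```

Run:
```python
from h import *
plan(0,0,106,114,n=2)
```

```text
t 26.90 fix xy [1.9 0.9] z 113.8 tip 105.8  xang_f 114.6 tilt [0.004 0.004] F_f [ 0.4 -0.6] Fz 1.1 w 0.00
0.1 -0.1 0.3 -0.0 -1.1 3.9 1.0; 0.1 -0.1 0.3 -0.0 -1.0 3.9 1.0
```

{"fn": "apply_moves", "kwargs": {
  "steps": "0 0 0 0 -1 2 1; 0 0 0 0 -0.5 2 1; 0 0 0 0 0 2 1"
}}

```text
clock: 27.2
position: [0.5219, 0.276, 0.1089]
ee_rot: [2.116, 2.321, 0.013]
wrist_force: [0.2, -0.1, 0.2]
width: 0.001
```

Run:
```python
from h import *
info()
```

```text
t 27.20 fix xy [1.1 0.8] z 108.9 tip 100.9  xang_f 114.6 tilt [0.006 0.006] F_f [ 0.2 -0. ] Fz 0.2 w 0.00
```

{"fn": "apply_moves", "kwargs": {
  "steps": "0 0 0 0.2 -0.5 2 1; 0 0 0 0 0 2 1; 0 0 0 0 0 2 1"
}}

```text
clock: 27.5
position: [0.5224, 0.2763, 0.1072]
ee_rot: [2.115, 2.319, 0.019]
wrist_force: [-3.6, -2.3, 12.3]
width: 0.0
```

Run:
```python
from h import *
info()
```

```text
t 27.50 fix xy [1.5 1.2] z 107.2 tip 99.2  xang_f 114.6 tilt [0.011 0.007] F_f [-2.6 -3.3] Fz 12.3 w 0.00
```

{"fn": "apply_moves", "kwargs": {
  "steps": "0 0 0 0 0 3 1; 0 0 0 0 0 3 1"
}}

```text
clock: 27.7
position: [0.5227, 0.2764, 0.1061]
ee_rot: [2.113, 2.317, 0.024]
wrist_force: [-4.6, -3.2, 15.7]
width: -0.002
```

Run:
```python
from h import *
info()
```

```text
t 27.70 fix xy [1.7 1.5] z 106.1 tip 98.1  xang_f 114.6 tilt [0.014 0.008] F_f [-3.3 -4.5] Fz 15.7 w -0.00
```

{"fn": "apply_moves", "kwargs": {
  "steps": "0.5 -0.3 0 -0.5 -1 4.5 1; 0.3 -0.2 0 -0.3 -0.5 4.5 1"
}}

```text
clock: 27.9
position: [0.5227, 0.2765, 0.104]
ee_rot: [2.114, 2.318, 0.009]
wrist_force: [-5.4, -2.2, 17.2]
width: -0.002
```

Run:
```python
from h import *
info()
```

```text
t 27.90 fix xy [1.7 1.5] z 104.0 tip 96.0  xang_f 114.6 tilt [0.007 0.001] F_f [-4.4 -3.9] Fz 17.2 w -0.00
```

{"fn": "apply_moves", "kwargs": {
  "steps": "0.2 0 0 -0.3 -0.5 4.5 1; 0 0 0 0 -0.5 4.5 1"
}}

```text
clock: 28.1
position: [0.5221, 0.2765, 0.1009]
ee_rot: [2.114, 2.319, 0.012]
wrist_force: [-3.9, -3.7, 11.1]
width: -0.001
```

Run:
```python
from h import *
info()
```

```text
t 28.10 fix xy [1.1 1.3] z 100.9 tip 92.9  xang_f 114.6 tilt [0.008 0.003] F_f [-2.4 -4.8] Fz 11.1 w -0.00
```

Force is falling (17 → 11 N): past the peak. Continue to the bottom.

{"fn": "apply_moves", "kwargs": {
  "steps": "0.2 0 0 0 0 4 1; 0 0 0 0 0 4 1"
}}

```text
clock: 28.3
position: [0.5225, 0.2766, 0.0974]
ee_rot: [2.114, 2.32, 0.013]
wrist_force: [-4.5, -3.4, 20.4]
width: -0.003
```

Run:
```python
from h import *
info()
```

```text
t 28.30 fix xy [1.4 1.5] z 97.4 tip 89.4  xang_f 114.6 tilt [0.008 0.004] F_f [-3.1 -4.7] Fz 20.4 w -0.00
```

{"fn": "apply_moves", "kwargs": {
  "steps": "0 0 0 0 0 4 1; 0 0 0 0 0 4 1"
}}

```text
clock: 28.5
position: [0.5232, 0.2768, 0.0971]
ee_rot: [2.112, 2.318, 0.021]
wrist_force: [-7.7, -5.2, 23.0]
width: -0.0
```

Run:
```python
from h import *
info()
snap('side','side6.png'); a=cv2.imread('pics/side6.png')[130:310,260:440]; cv2.imwrite('pics/c6.png',cv2.resize(a,(600,600),interpolation=cv2.INTER_CUBIC))
```

```text
t 28.50 fix xy [2. 2.] z 97.1 tip 89.1  xang_f 114.6 tilt [0.013 0.006] F_f [-5.6 -7.4] Fz 23.0 w -0.00
```

View pics/c6.png

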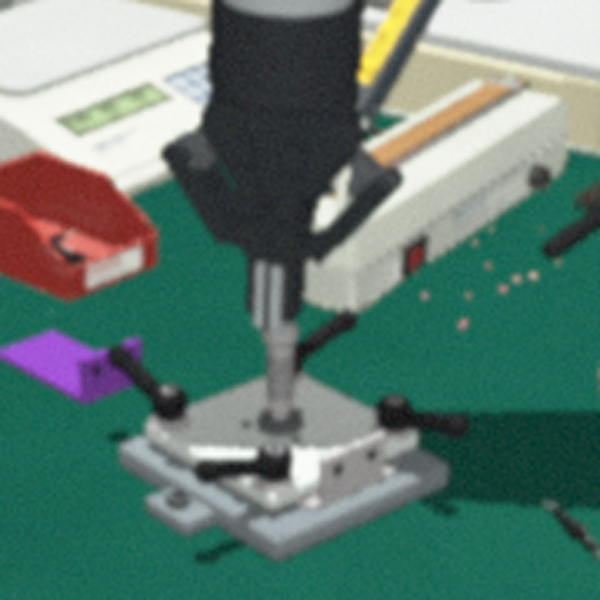

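{"fn": "apply_moves", "kwargs": {
  "steps": "0 0 0 0 0 -6 1; 0 0 0 0 0 -8 1; 0 0 0 0 0 -15 1; 0 0 0 0 0 -30 1; 0 0 0 0 0 -40 1"
}}

```text
clock: 29.05
position: [0.5179, 0.2745, 0.1961]
ee_rot: [2.114, 2.321, 0.006]
wrist_force: [1.0, 0.7, 0.2]
width: 0.004
```

Run:
```python
from h import *
plan(-140,-60,250,114,n=4)
```

```text
t 29.05 fix xy [-2.1 -1.9] z 196.1 tip 188.1  xang_f 114.6 tilt [0.005 0.001] F_f [0.7 1. ] Fz 0.2 w 0.00
0.1 -0.0 0.2 1.2 -37.3 -13.6 1.0; 0.1 -0.0 0.2 1.1 -37.3 -13.6 1.0; 0.1 -0.0 0.2 1.0 -37.4 -13.6 1.0; 0.1 -0.0 0.2 0.9 -37.4 -13.5 1.0
```

{"fn": "apply_moves", "kwargs": {
  "steps": "0 0 0 -10 -37 -14 1; 0 0 0 -10 -37 -14 1; 0 0 0 -10 -37 -14 1; 0 0 0 -10 -37 -10 1; 0 0 0 -10 -37 0 1"
}}

```text
clock: 29.55
position: [0.3398, 0.2091, 0.2517]
ee_rot: [2.112, 2.316, 0.029]
wrist_force: [-0.9, 0.7, 0.8]
width: -0.0
```

{"fn": "apply_moves", "kwargs": {
  "steps": "0 0 0 -30 -10 0 1; 0 0 0 -30 -10 0 1; 0 0 0 -30 0 0 1; 0 0 0 0 0 0 1; 0 0 0 0 0 0 1"
}}

```text
clock: 30.05
position: [0.322, 0.1141, 0.251]
ee_rot: [2.107, 2.321, 0.031]
wrist_force: [0.1, 0.6, 0.4]
width: 0.0
```

Run:
```python
from h import *
import pickle
info(); T=snap('top','top9.png'); S=snap('side','side9.png'); pickle.dump((T,S),open('s9.pkl','wb'))
a=cv2.resize(T['frame'][180:290,320:430,::-1],(400,400),interpolation=cv2.INTER_CUBIC);b=cv2.resize(S['frame'][210:300,280:370,::-1],(400,400),interpolation=cv2.INTER_CUBIC)
cv2.imwrite('pics/c9.png',np.hstack([a,b]))
```

```text
t 30.05 fix xy [-134. -218.] z 251.0 tip 243.0  xang_f 114.8 tilt [0.018 0.01 ] F_f [-0.1  0.6] Fz 0.4 w 0.00
```

View pics/c9.png

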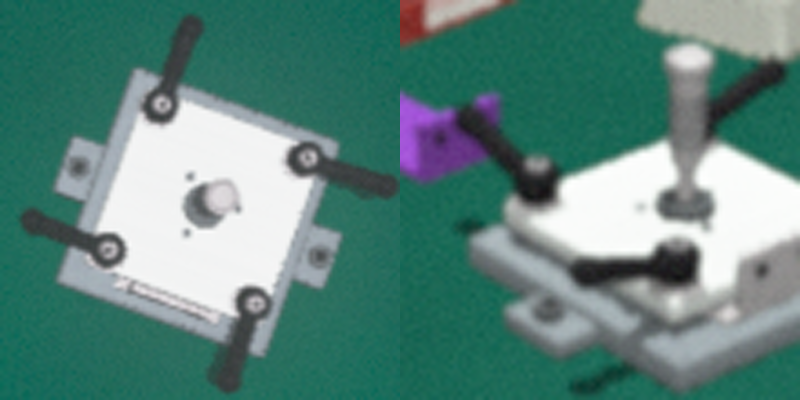

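View pics/top9.png

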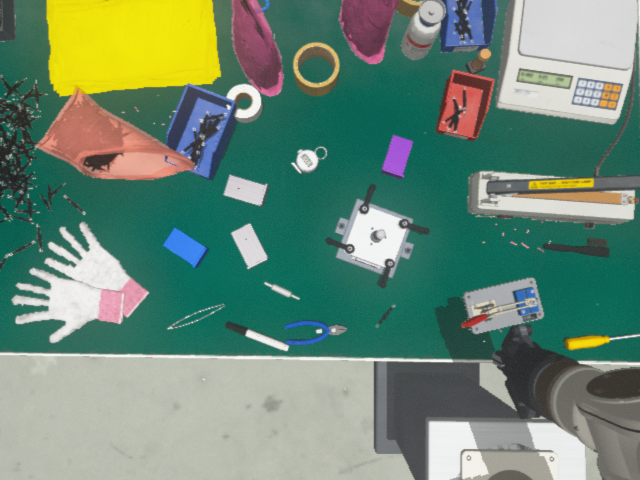

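Run:
```python
from h import *
import pickle
T,S=pickle.load(open('s9.pkl','rb')); T0=pickle.load(open('s0.pkl','rb'))['top']
t=lambda x,y:(320+x/3.636-.4,180+y/3.636-.4)
for l,a,b in((1,(107,249),(32,220)),(2,(254,302),(228,382)),(3,(308,158),(388,186)),(4,(162,103),(190,27))):
    A=w2f(plane(T,t(*a),.05));B=w2f(plane(T,t(*b),.05));v=B-A
    print(l,(A*1e3).round(1),(B*1e3).round(1),((A0[l]-np.degrees(np.arctan2(v[1],v[0]))+180)%360-180).round(1))
for p in((116,279),(216,319)): print('bracket',w2f(plane(T,t(*p),.041))*1e3)
print('punch',tri(T,t(222,193),S,(280+688/4.444-90-.4+0*1,210+55/4.444-.4)))
d=cv2.absdiff(T['frame'],T0['frame']).max(2)>50
n,_,stt,_=cv2.connectedComponentsWithStats(cv2.morphologyEx(d.astype(np.uint8),cv2.MORPH_OPEN,np.ones((2,2))))
print([x.tolist() for x in stt[1:] if x[4]>6])
```

```text
1 [-42.5  42.6] [-41.9  85.7] 90.8
2 [-41.7 -41.3] [-86.8 -42.7] 88.2
3 [ 41.5 -42.3] [ 42.3 -88. ] 89.0
4 [42.  41.9] [86.2 41.8] 90.1
bracket [-55.4326203   31.89656239]
bracket [-56.91243038 -26.37244356]
punch [0.5211637  0.27464595 0.09770647]
[[355, 203, 7, 7, 38], [365, 202, 5, 4, 15], [405, 217, 5, 4, 15], [409, 225, 4, 5, 15], [340, 244, 7, 7, 34], [344, 253, 7, 10, 46], [354, 260, 22, 17, 220], [395, 265, 3, 5, 14], [383, 268, 8, 10, 59], [521, 327, 8, 9, 60], [454, 328, 186, 152, 10746], [430, 422, 105, 58, 3187], [556, 423, 30, 22, 328], [203, 437, 109, 43, 2171], [463, 452, 37, 28, 658], [531, 453, 9, 4, 27], [541, 457, 4, 2, 8], [549, 464, 3, 4, 10], [551, 477, 3, 3, 7]]
```

Run:
```python
from h import *
print(bot.hand_in()); info()
```

```text
the job is handed in; nothing more can be done
None
the job is handed in; nothing more can be done
```

The job is done and handed in at about 30 s, with the arm parked clear of everything; `bot.hand_in()` gave no verdict.

- **Bracket:** I pushed it home until it stalled at about 9 N. Its front face measured x ≈ -57 mm from the wrist camera, against -58 mm nominal. A rougher read from the final top view gave -55 to -57 mm.
- **First pass (levers 1, 3, 2, 4):** I turned each lever to about half-way. They measured about 44–50°, with lever 4 furthest round at about 50–52°.
- **Second pass (same order):** I turned each lever until it stalled against its stop at 12–16 N, where 4–7 N had been enough to turn it. The final top view read 90.8, 88.2, 89.0 and 90.1° for levers 1 to 4, which is within the measuring noise. An oblique wrist view midway through the pass had put lever 3 at 81–91°, depending on the height assumed; the later views from above agreed on about 90°.
- **Punch:** I pressed it straight down. The force rose to about 17 N, fell to 11 N, then it bottomed after about 10–11 mm at up to 23 N. After release the punch was up again, with its top at about 98 mm by triangulation against 100 mm nominal.
- **Bystanders:** Comparing the top view before and after shows changes only at the fixture and the robot. The pin gauge, the other brackets and the loose things have not moved.

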